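# Load the edge-trimming box and wind its bed down two true turns

### The job

Get the trimming box ready for planing this batch: lift the block plane off it and stand the plane sole-down on the bench, wind the bed up to its top stop, and stand every divider blank on edge, each in a slot of its own, squarely on the bed. Then wind the bed down exactly two full turns of the handwheel - the wheel is slack on its stem, so take up the slack first and count only from where the bed really begins to sink. Leave the sanding block, the oak offcut and the pencil where they are.

Things in the scene. Friction and masses are not known exactly. Their poses are not given: they have to be found in the camera images.
- trimming_box: wooden edge-trimming box fixed to the bench, slotted part 166 x 222 mm, with four parallel slots open at the top (all empty) and a screw lift with a horizontal handwheel on its right. Origin: centre of the slotted part at bench height; x along the slots, away from the robot, y across them to the left, z up. Slots 28 mm wide, 142 mm long, centred at y = -75, -25, +25, +75 mm
- box_top (a point): top of the middle guide wall, centre of the box, 100 mm above the bench; the plane starts lying here. The slots run between five round-topped guide walls 22 mm thick, from 70 mm (open below) to 100 mm above the bench; cheeks at x = +-71 to +-83 mm, 86 mm high, close the slot ends. One flat bed is the floor of all four slots
- bed_surface (a point): centre of the upper face of the bed, a flat aluminium plate under all four slots: 68 mm above the bench at the top stop, 26 mm at the bottom stop, 12 mm for each driving turn of the wheel. It starts 6 to 18 mm below the top stop and stays where it is left
- stem_top (a point): top of the threaded steel stem, which is fixed to the bed, stands up through the wheel's hub and rises and sinks with the bed without turning: 176 mm above the bench at the top stop, always 108 mm above the bed surface
- wheel_axis (a point): point on the wheel's upright axis, top of its hub, 142 mm up, at box y = -173 mm; fixed. Solid dark wheel 114 mm across, rim 117 to 137 mm up. Counter-clockwise seen from above raises the bed, clockwise lowers. Slack: after each reversal it swings free for a third to half a turn before it drives (starts anywhere in the slack). Driving takes 2 to 4 N at the handle; at the stops it blocks
- handle_mid (a point): middle of the wheel's revolving handle, an upright black barrel grip 24 mm thick, 140 to 190 mm above the bench (this point at 168), 46 mm from the wheel's axis. It goes round with the wheel and turns freely on its own pin, so it can be held while the wheel is wound
- block_plane: a metal block plane, 50 mm wide (its x), 160 mm long (its y), 49 mm high, 0.75 kg; can be gripped across its 44 mm wide side walls. Origin: centre of its sole; z up. It starts lying sole-down across the guide walls on top of the box
- carrier: a low wooden carrier fixed to the bench left of the box, 180 x 236 mm, holding the blanks on edge in four slots side by side. Origin: its centre at bench height; x along the slots, y across them. Floor 8 mm thick; slots 30 mm wide and 160 mm long, centred at y = -84, -28, +28, +84 mm; battens between them reach 38 mm, the ends 42 mm above the bench
- blank_0: a plain softwood divider blank, 125 x 24 x 60 mm (x along its length, y through its thickness, z up); it starts standing on a long edge in a slot of the carrier, gripped best across its thickness. Origin: centre of its lower edge face. Two to four blanks are there; the others are absent
- blank_1: a plain softwood divider blank, 125 x 24 x 60 mm (x along its length, y through its thickness, z up); it starts standing on a long edge in a slot of the carrier, gripped best across its thickness. Origin: centre of its lower edge face. Two to four blanks are there; the others are absent
- blank_2: a plain softwood divider blank, 125 x 24 x 60 mm (x along its length, y through its thickness, z up); it starts standing on a long edge in a slot of the carrier, gripped best across its thickness. Origin: centre of its lower edge face. Two to four blanks are there; the others are absent
- blank_3: a plain softwood divider blank, 125 x 24 x 60 mm (x along its length, y through its thickness, z up); it starts standing on a long edge in a slot of the carrier, gripped best across its thickness. Origin: centre of its lower edge face. Two to four blanks are there; the others are absent
- sanding_block: bystander: a cork sanding block 64 x 112 x 31 mm on the bench at the right; origin at the centre of its underside
- oak_block: bystander: an oak offcut 60 x 130 x 25 mm on the bench at the far right; origin at the centre of its underside. Between it, the sanding block and the handwheel some 200 mm of bench is clear
- pencil: bystander: a yellow carpenter's pencil 171 mm long lying on the bench behind and to the left of the box; origin at its middle

How it is judged:
On the way, in this order (a step that is already met when the one before it is completed fails the run):
1. the block plane stands sole-down on the bench, off the box (height (world z) of block_plane between -0.012 and 0.012 m and angle between block_plane's own z axis and vertical below 0.12 rad and linear speed of block_plane below 0.03 m/s), for 0.2 s.
2. the bed is at its top stop and every blank stands on edge on it, in a slot (height (world z) of stem_top above 0.1735 m and angle between each of blank_0, blank_1, blank_2, blank_3's own z axis and vertical below 0.12 rad and angle between the x axis of each of blank_0, blank_1, blank_2, blank_3 and the x axis of trimming_box, either way round below 0.12 rad and x of blank_0 in the frame of trimming_box between -0.012 and 0.012 m and y of blank_0 in the frame of trimming_box between -0.09 and 0.09 m and z of blank_0 in the frame of bed_surface between -0.004 and 0.004 m and linear speed of each of blank_0, blank_1, blank_2, blank_3 below 0.03 m/s and x of blank_1 in the frame of trimming_box between -0.012 and 0.012 m and y of blank_1 in the frame of trimming_box between -0.09 and 0.09 m and z of blank_1 in the frame of bed_surface between -0.004 and 0.004 m and x of blank_2 in the frame of trimming_box between -0.012 and 0.012 m and y of blank_2 in the frame of trimming_box between -0.09 and 0.09 m and z of blank_2 in the frame of bed_surface between -0.004 and 0.004 m and x of blank_3 in the frame of trimming_box between -0.012 and 0.012 m and y of blank_3 in the frame of trimming_box between -0.09 and 0.09 m and z of blank_3 in the frame of bed_surface between -0.004 and 0.004 m), for 0.3 s.
3. the bed has sunk by two turns (24 mm) (height (world z) of stem_top between 0.1495 and 0.1545 m), for 0.3 s.
At the end, for the whole second after the job is handed in: Bed 24 mm (two turns) below its top stop, within 2.5 mm; every blank present on edge in a slot, foot within 4 mm of the bed, upright and in line within 0.12 rad, within 12 mm of mid-slot; block plane sole-down on the bench; all at rest (all of step 1 and all of step 3 and angle between each of blank_0, blank_1, blank_2, blank_3's own z axis and vertical below 0.12 rad and angle between the x axis of each of blank_0, blank_1, blank_2, blank_3 and the x axis of trimming_box, either way round below 0.12 rad and x of blank_0 in the frame of trimming_box between -0.012 and 0.012 m and y of blank_0 in the frame of trimming_box between -0.09 and 0.09 m and z of blank_0 in the frame of bed_surface between -0.004 and 0.004 m and linear speed of each of blank_0, blank_1, blank_2, blank_3 below 0.03 m/s and x of blank_1 in the frame of trimming_box between -0.012 and 0.012 m and y of blank_1 in the frame of trimming_box between -0.09 and 0.09 m and z of blank_1 in the frame of bed_surface between -0.004 and 0.004 m and x of blank_2 in the frame of trimming_box between -0.012 and 0.012 m and y of blank_2 in the frame of trimming_box between -0.09 and 0.09 m and z of blank_2 in the frame of bed_surface between -0.004 and 0.004 m and x of blank_3 in the frame of trimming_box between -0.012 and 0.012 m and y of blank_3 in the frame of trimming_box between -0.09 and 0.09 m and z of blank_3 in the frame of bed_surface between -0.004 and 0.004 m); the robot touches nothing.
It fails at once if the sanding block is disturbed (moved more than 30 mm) (distance of sanding_block from where it was at the start of the episode above 0.03 m).
It fails at once if the oak offcut is disturbed (moved more than 30 mm) (distance of oak_block from where it was at the start of the episode above 0.03 m).
It fails at once if the pencil is disturbed (moved more than 30 mm) (distance of pencil from where it was at the start of the episode above 0.03 m).
Of blank_0, blank_1, blank_2, blank_3 only 2 to 4 are there at a start; the rules pass over those that are not, and their reading is None.
At some moment in a run one of block_plane, blank_0, blank_1, blank_2, blank_3 may be knocked a few centimetres aside while the robot is not near it.
It also fails if it takes over 210 s, if anything falls off the work surface, if the arm or the gripper's body presses on something with over 40 N, if the wrist force passes 120 N, or if a joint passes its speed limit or range.

### The arm

A 7-joint arm with a two-finger parallel gripper is mounted at the origin on the work surface; the furniture and walls round the work are solid. World frame = base frame: x ahead of the robot, y to its left, z up, the work surface at z = 0. Lengths are in m, angles in rad, forces in N, time in s.
With the tool pointing down it reaches from about 0.4 to 0.85 m from the base axis. Payload 4.5 kg.
Tool frame: the origin (TCP) lies between the finger pads; the fingertips stand 19 mm ahead of it and the grasp point (between the pads) is the TCP; z points along the fingers, y is the line along which they close (so a half turn about z gives the same grasp; the last joint's range is limited). The gripper opens to 88 mm and grips with 3 to 60 N. Pads are 18 mm wide; open, the fingers measure 123 mm over their backs; the gripper's body (75 mm by 187 mm) begins 45 mm behind the grasp point.
Start: joints at [1.302, 0.689, -0.195, 1.565, 0.157, 0.902, -0.215], TCP at [0.186, -0.597, 0.258] pointing down, gripper open.
Joint ranges: [-3.01, 3.01], [-0.46, 2.08], [-1.47, 1.51], [0.13, 2.56], [-1, 4.14], [0.04, 2.09], [-2.66, 2.66]. Speed limits (rad/s): [2.57, 2.57, 3.14, 3.14, 3.14, 3.14, 3.14].

### API

Orientations are given as a unit quaternion [x, y, z, w].
In Python, from station import robot gives the robot as it stands.
- The arm moves only by the tool apply_moves, never from a script. Its argument "commands" is text: rows parted by semicolons, each of 6 numbers parted by spaces: the shift along the world's x, y, z in m, then the turn, a rotation vector about the world's x, y, z in rad. In form: tx ty tz wx wy wz; .... A call has 1 to 5 rows; each row is the pose to reach, as a shift and turn from the pose commanded when the call began; what a row does not reach only later rows make up. A row lasts 1/8 s, in which the tool goes at most 62.5 mm and 10.7 degrees, less where a joint would pass 70% of its speed; a pose out of reach is approached as far as the arm can. A call with a gripper value outside its range is refused whole. "claw" is the closure, from 0 (fully open) to 1 (shut), set as the call begins (left out, the last holds). The fingers move at their own pace and stop on an object; the grip force is fixed at half the most. Time passes only in rows, so rows that repeat a pose let the fingers close. It gives the time, the measured TCP pose, the force, the opening and the grip force at its end, in the units of the state.
- robot.get_state(): the state, without advancing time (a new reading comes with each control period).
- robot.get_image(name): name is "scene" or "top" or "wrist"; returns the picture (400x640x3 uint8, red, green, blue); there is no depth.
- robot.camera_params(name): a dict with "intrinsics" (3x3 intrinsics, pixels), "world_to_cam" (4x4, takes a point from world to camera coordinates); the wrist camera has in their place "tool_from_camera" (4x4, takes a point from camera to tool coordinates, whose origin is the TCP and whose axes are the flange's). Camera axes: x right, y down, z forward; pixel columns grow to the right and rows downward; lengths in m; the calibration is good to about 2 mm. A picture is of the moment at which its call begins: read the wrist's pose just before it. camera_params takes no time and is no camera call.
- robot.job_done(): hands the job in; it is judged then, once.
Trained networks look in the newest picture that a camera, given by its name, has taken for a name from the list of things; names that differ only in an ending like _2 or _b are one class to them, and where a whole thing is asked for, a point or a joint stands for the part that bears it (a point fixed in the world has none). Each returns a list of dicts, best first, with "confidence" (0 to 1); they miss things now and then, are a little off and sometimes report something else, mostly with a low value. They report only what shows in the picture. A call takes as long as a camera call.
- robot.cut_out(camera, query): "mask" (400x640 bool, what is visible of it) and "rect" ([centre column, centre row, width, height] in pixels, round what is visible of it).
The state is a dict: "time": time; "q": joint angles; "joint_vel": joint speeds; "joint_torque": joint torques, N m; "position": TCP position; "tcp_rot": TCP orientation; "force": force on the tool from outside, world axes, zero at the start; "wrist_torque": the same for the moment, N m; "width": finger opening in m; "grip_force": force on a finger pad.
Only numpy, scipy, OpenCV 4.12 (cv2) and the standard library are available. Lean on these libraries where they do the work, as an engineer would, in place of code of your own. Each camera call takes 0.05 s, during which the arm holds its last target. There are 200 camera calls.

## Working session

There is one attempt and no reset: what is moved stays moved. The work goes in short steps, Python scripts to look and compute and a tool call to move; the robot and the scene stay as the last step left them, time stands still between calls to the robot, and variables do not carry over. Pictures are saved under pics/ and viewed, at most 14 in all, crops included, and the job is handed in when it is done.

Besides the shell and the picture viewer there is one more tool, called as a command line: name --argument value ..., lists and objects as JSON in quotes. apply_moves: Moves the arm, as the interface text tells. Its arguments: {"type":"object","properties":{"commands":{"type":"string"},"claw":{"type":"number"}},"required":["commands"]}

```bash
mkdir -p pics; cat > h.py <<'E'
import numpy as np, cv2
from station import robot
from scipy.spatial.transform import Rotation as R
def save(cam,name,crop=None,scale=1):
    im=robot.get_image(cam)
    if crop: im=im[crop[1]:crop[3],crop[0]:crop[2]]
    if scale!=1: im=cv2.resize(im,None,fx=scale,fy=scale,interpolation=cv2.INTER_CUBIC)
    cv2.imwrite('pics/'+name,im[:,:,::-1]); 
def cam(name,st=None):
    p=robot.camera_params(name); K=np.array(p['intrinsics'])
    if 'world_to_cam' in p: return K,np.array(p['world_to_cam'])
    st=st or robot.get_state(); T=np.eye(4); T[:3,:3]=R.from_quat(st['tcp_rot']).as_matrix(); T[:3,3]=st['position']
    return K,np.linalg.inv(T@np.array(p['tool_from_camera']))
def proj(C,P):
    K,W=C; P=np.atleast_2d(P); c=P@W[:3,:3].T+W[:3,3]; u=c@K.T; return u[:,:2]/u[:,2:]
def onz(C,uv,z):
    K,W=C; d=np.linalg.inv(K)@np.array([uv[0],uv[1],1.]); d=W[:3,:3].T@d; o=-W[:3,:3].T@W[:3,3]
    return o+d*(z-o[2])/d[2]
E
python3 - <<'E'
from h import *
s=robot.get_state(); print({k:np.round(v,3).tolist() for k,v in s.items()})
for n in ('top','scene'):
    save(n,n+'0.png'); K,W=cam(n); print(n,np.round(K,1).tolist(),'campos',np.round(-W[:3,:3].T@W[:3,3],3),'fwd',np.round(W[2,:3],3))
    for q in ('trimming_box','carrier','block_plane','blank_0','stem_top','handle_mid','sanding_block','oak_block','pencil'):
        for d in robot.cut_out(n,q)[:5]: print(q,round(d['confidence'],2),np.round(d['rect'],1).tolist(),int(d['mask'].sum()))
print(robot.camera_params('wrist'))
E
```

```text
{'time': 0.0, 'q': [1.302, 0.69, -0.194, 1.566, 0.157, 0.902, -0.215], 'joint_vel': [-0.001, 0.002, 0.0, 0.001, -0.001, 0.0, 0.0], 'joint_torque': [0.0, -52.756, -1.267, -15.343, -0.053, 0.007, 0.0], 'position': [0.186, -0.596, 0.257], 'tcp_rot': [0.989, 0.151, -0.0, -0.001], 'force': [-0.139, 0.11, -0.563], 'wrist_torque': [0.032, 0.06, 0.032], 'grip_force': 0.0, 'width': 0.089}
top [[413.5, 0.0, 328.0], [0.0, 413.5, 195.3], [0.0, 0.0, 1.0]] campos [0.461 0.011 1.358] fwd [ 0.059  0.004 -0.998]
trimming_box 0.69 [367.1, 178.5, 111.8, 56.8] 4954
carrier 0.76 [239.0, 200.9, 87.6, 73.5] 3239
block_plane 0.93 [349.8, 177.1, 47.8, 16.5] 887
blank_0 0.73 [244.9, 199.4, 19.1, 38.4] 435
blank_0 0.71 [208.7, 207.4, 18.3, 37.6] 404
blank_0 0.27 [420.5, 183.0, 12.3, 8.8] 56
stem_top 0.56 [362.9, 177.4, 91.2, 47.0] 1036
handle_mid 0.63 [418.5, 183.0, 11.3, 5.0] 59
sanding_block 0.97 [460.6, 258.6, 38.7, 27.9] 736
oak_block 0.85 [454.9, 146.7, 44.3, 32.4] 797
pencil 0.58 [258.2, 134.7, 48.1, 6.6] 115
pencil 0.45 [258.9, 190.1, 19.9, 39.9] 428
scene [[426.7, 0.0, 317.5], [0.0, 426.7, 206.6], [0.0
[... 448 characters left out ...]
1 [395.9, 217.7, 25.3, 32.3] 344
handle_mid 0.5 [242.7, 207.4, 8.2, 15.9] 67
sanding_block 0.56 [210.7, 192.2, 34.2, 21.5] 482
pencil 0.51 [392.2, 273.4, 44.2, 10.8] 86
{'intrinsics': array([[333.14408942,   0.        , 326.02999074],
       [  0.        , 333.14408942, 203.32739234],
       [  0.        ,   0.        ,   1.        ]]), 'tool_from_camera': array([[-1.12125940e-03, -9.49916277e-01, -3.12502495e-01,
         8.27006581e-02],
       [ 9.99998972e-01, -1.34433748e-03,  4.98395412e-04,
         3.70157988e-04],
       [-8.93542732e-04, -3.12501615e-01,  9.49916808e-01,
        -1.25776701e-01],
       [ 0.00000000e+00,  0.00000000e+00,  0.00000000e+00,
         1.00000000e+00]])}
```

```bash
python3 -c "
import cv2
im=cv2.imread('pics/top0.png'); cv2.imwrite('pics/top0c.png',cv2.resize(im[110:290,180:500],None,fx=2.5,fy=2.5,interpolation=cv2.INTER_CUBIC))
im=cv2.imread('pics/scene0.png'); cv2.imwrite('pics/scene0c.png',cv2.resize(im[160:310,170:470],None,fx=2.6,fy=2.6,interpolation=cv2.INTER_CUBIC))"
```

```text
(no output)
```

View pics/top0c.png

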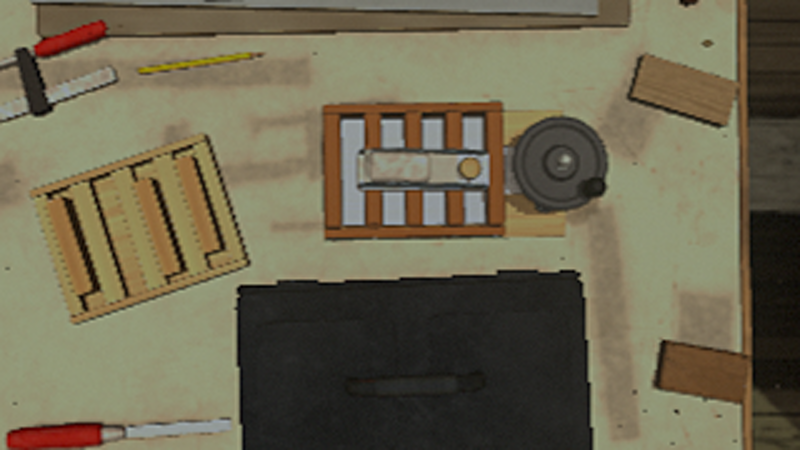

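View pics/scene0c.png

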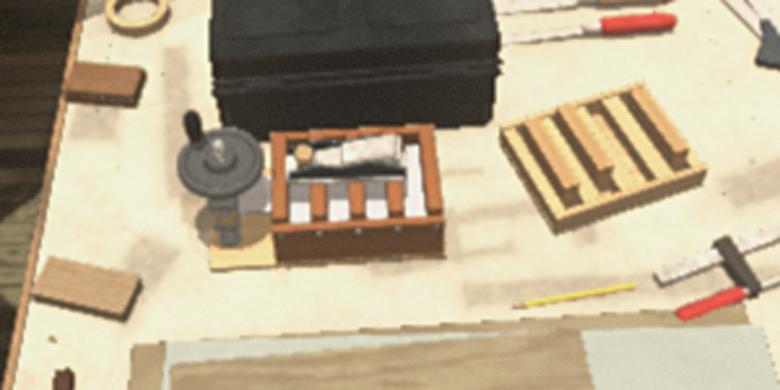

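The top view shows the box with the plane across it, the wheel at the right with its handle at crop (592,187), and three blanks in the carrier. The second slot from the right is empty. The toolbox lies between the robot and the box. Next I'll fit the poses.

```bash
python3 - <<'E'
from h import *
from scipy.optimize import least_squares
T=cam('top'); S=cam('scene')
def fit(loc,uvt,x0):
    loc=np.array(loc,float)
    def w(p):
        c,s=np.cos(p[2]),np.sin(p[2]); return np.c_[p[0]+c*loc[:,0]-s*loc[:,1],p[1]+s*loc[:,0]+c*loc[:,1],loc[:,2]]
    r=least_squares(lambda p:(proj(T,w(p))-uvt).ravel(),x0); return r.x,np.abs(r.fun).max(),w(r.x)
ct=lambda a:np.array(a)/2.5+[180,110]
cs=lambda a:np.array(a)/2.6+[170,160]
b,e,w=fit([[.083,.111,.09],[.083,-.111,.09],[-.083,-.111,.09],[-.083,.111,.09]],ct([[323,103],[502,101],[504,237],[325,238]]),[.55,-.05,0])
print('box',b.round(4),e); print('scene corners',(((proj(S,w)-[170,160])*2.6).round(0)).tolist())
c,e,w=fit([[.09,.118,.042],[.09,-.118,.042],[-.09,-.118,.042],[-.09,.118,.042]],ct([[32,190],[207,135],[248,264],[75,322]]),[.5,.28,.3])
print('carrier',c.round(4),e); print('scene',(((proj(S,w)-[170,160])*2.6).round(0)).tolist())
r2=lambda p,l:[p[0]+np.cos(p[2])*l[0]-np.sin(p[2])*l[1],p[1]+np.sin(p[2])*l[0]+np.cos(p[2])*l[1]]
print('slots',[np.round(r2(c,[0,y]),3).tolist() for y in(.084,.028,-.028,-.084)])
for q,z in (('block_plane',.12),('blank_0',.068),('sanding_block',.031),('oak_block',.025)):
    for d in robot.cut_out('top',q)[:3]:
        (cx,cy),wh,a=cv2.minAreaRect(np.argwhere(d['mask'])[:,::-1].astype(np.float32)); print(q,round(d['confidence'],2),onz(T,(cx,cy),z).round(3),np.round(wh,1),a)
print('axis',np.round(r2(b,[0,-.173]),4),'handle',onz(T,ct([592,185]),.19).round(3), 'wheel centre', onz(T,ct([559,164]),.137).round(3))
print('toolbox top-view far corners z=.15',onz(T,ct([238,287]),.15).round(3),onz(T,ct([580,271]),.15).round(3))
for z in (.1,.15,.2): print(z,onz(S,cs([213,70]),z).round(3),onz(S,cs([497,62]),z).round(3),onz(T,ct([238,287]),z).round(3))
print('tb bottom',onz(S,cs([490,125]),0).round(3))
E
```

```text
box [ 0.5894 -0.0381  0.0161] 0.46622841496639467
scene corners [[441.0, 219.0], [268.0, 228.0], [269.0, 129.0], [430.0, 121.0]]
carrier [0.518  0.3077 0.3246] 1.1923468420339987
scene [[703.0, 167.0], [550.0, 218.0], [493.0, 123.0], [638.0, 79.0]]
slots [[0.491, 0.387], [0.509, 0.334], [0.527, 0.281], [0.545, 0.228]]
block_plane 0.93 [ 0.589 -0.049  0.12 ] [18. 53.] 90.0
blank_0 0.73 [0.518 0.278 0.068] [40.8 11.1] 71.56504821777344
blank_0 0.71 [0.495 0.386 0.068] [39.6 11. ] 74.47589111328125
blank_0 0.27 [ 0.572 -0.266  0.068] [7. 8.] 90.0
sanding_block 0.97 [ 0.34  -0.409  0.031] [37.2 20.6] 10.304847717285156
oak_block 0.85 [ 0.701 -0.391  0.025] [41.3 19.6] 16.50436019897461
axis [ 0.5922 -0.2111] handle [ 0.563 -0.237  0.19 ] wheel centre [ 0.592 -0.209  0.137]
toolbox top-view far corners z=.15 [0.444 0.168 0.15 ] [ 0.466 -0.23   0.15 ]
0.1 [ 0.401 -0.231  0.1  ] [0.405 0.175 0.1  ] [0.444 0.175 0.1  ]
0.15 [ 0.449 -0.223  0.15 ] [0.453 0.166 0.15 ] [0.444 0.168 0.15 ]
0.2 [ 0.497 -0.214  0.2  ] [0.501 0.157 0.2  ] [0.445 0.162 0.2  ]
tb bottom [0.438 0.169 0.   ]
```

apply_moves --commands "0.036 0.049 0.008 0 0 0.12; 0.072 0.098 0.016 0 0 0.24; 0.108 0.147 0.024 0 0 0.36; 0.144 0.196 0.032 0 0 0.48; 0.18 0.245 0.04 0 0 0.6"

```text
time: 1.82
position: [0.3675, -0.3501, 0.2983]
tcp_rot: [0.899, 0.438, 0.0, 0.0]
force: [1.2, -0.2, -0.5]
width: 0.0884
grip_force: 0.0
```

apply_moves --commands "0.036 0.049 0 0 0 0.12; 0.072 0.098 0 0 0 0.24; 0.108 0.147 0 0 0 0.36; 0.144 0.196 0 0 0 0.48; 0.18 0.245 0 0 0 0.6"

```text
time: 2.45
position: [0.5475, -0.1052, 0.2979]
tcp_rot: [0.73, 0.684, 0.0, 0.0]
force: [0.7, -0.4, 0.8]
width: 0.0882
grip_force: 0.0
```

apply_moves --commands "0.03 0.04 -0.02 0 0 0.083; 0.043 0.06 -0.04 0 0 0.083; 0.043 0.06 -0.04 0 0 0.083"

```text
time: 2.82
position: [0.5891, -0.0444, 0.2564]
tcp_rot: [0.7, 0.714, -0.0, -0.001]
force: [-0.7, -1.1, -1.0]
width: 0.0881
grip_force: 0.0
```

```bash
python3 - <<'E'
from h import *
s=robot.get_state(); print(s['time'],np.round(s['position'],4),np.round(s['tcp_rot'],4),np.round(s['q'],2))
save('wrist','w1.png'); C=cam('wrist',s)
for d in robot.cut_out('wrist','block_plane')[:2]:
    m=d['mask'];print(d['confidence'],d['rect'])
    (cx,cy),wh,a=cv2.minAreaRect(np.argwhere(m)[:,::-1].astype(np.float32)); print(onz(C,(cx,cy),.125).round(4),wh,a)
E
```

```text
2.825 [ 0.5891 -0.0444  0.2564] [ 7.004e-01  7.137e-01 -4.000e-04 -1.300e-03] [ 0.29  0.68 -0.52  1.66  0.41  0.91 -0.36]
0.57 [328.1, 192.6, 57.6, 184.5]
[ 0.5912 -0.0377  0.125 ] (60.99999237060547, 180.99996948242188) -0.0
```

View pics/w1.png

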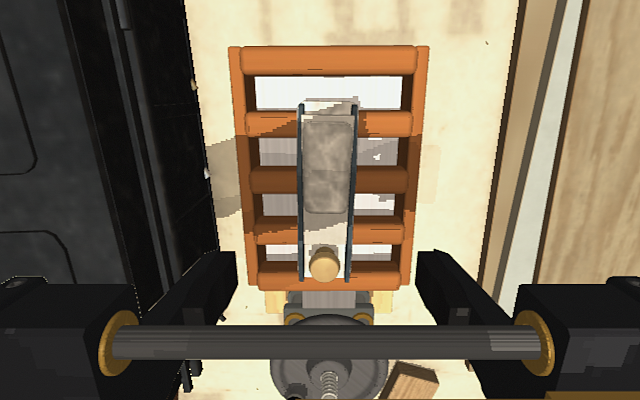

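```bash
cat >> h.py <<'E'
from scipy.optimize import least_squares
def fit(C,loc,uv,x0):
    loc=np.array(loc,float); uv=np.array(uv,float)
    def w(p):
        c,s=np.cos(p[2]),np.sin(p[2]); return np.c_[p[0]+c*loc[:,0]-s*loc[:,1],p[1]+s*loc[:,0]+c*loc[:,1],loc[:,2]]
    r=least_squares(lambda p:(proj(C,w(p))-uv).ravel(),x0); return r.x.round(4),np.abs(r.fun).max().round(2)
def r2(p,l): return np.round([p[0]+np.cos(p[2])*l[0]-np.sin(p[2])*l[1],p[1]+np.sin(p[2])*l[0]+np.cos(p[2])*l[1]],4)
E
python3 - <<'E'
from h import *
C=cam('wrist')
b=fit(C,[[.083,.111,.088],[.083,-.111,.088],[-.083,-.111,.088],[-.083,.111,.088]],[[429,46],[414,290],[247,290],[228,46]],[.59,-.04,0])
print(b)
for z in (.12,.13): print(z,[onz(C,p,z).round(4)[:2] for p in ((301,105),(357,105),(301,281),(352,280))])
print([onz(C,p,z).round(4)[:2] for p,z in (((402,110),.0),)], 'handle',onz(C,(297,392),.19).round(3),'stem',onz(C,(328,374),.165).round(3))
E
```

```text
(array([ 0.5934, -0.0427,  0.0201]), np.float64(3.72))
0.12 [array([0.5704, 0.0248]), array([0.6129, 0.0254]), array([ 0.5688, -0.1277]), array([ 0.6148, -0.1261])]
0.13 [array([0.5711, 0.0252]), array([0.612 , 0.0257]), array([ 0.5696, -0.1216]), array([ 0.6138, -0.12  ])]
[array([0.6738, 0.0169])] handle [ 0.57 -0.18  0.19] stem [ 0.594 -0.188  0.165]
```

apply_moves --commands "0.003 -0.005 -0.04 0 0 0; 0.003 -0.005 -0.08 0 0 0; 0.003 -0.005 -0.11 0 0 0; 0.003 -0.005 -0.13 0 0 0; 0.003 -0.005 -0.133 0 0 0"

```text
time: 3.55
position: [0.5916, -0.0537, 0.1245]
tcp_rot: [0.703, 0.712, -0.001, 0.0]
force: [0.3, -0.9, -1.1]
width: 0.0882
grip_force: 0.0
```

apply_moves --commands "0 0 0 0 0 0; 0 0 0 0 0 0; 0 0 0 0 0 0; 0 0 0 0 0 0; 0 0 0 0 0 0" --claw 1

```text
time: 4.18
position: [0.5887, -0.0518, 0.1252]
tcp_rot: [0.702, 0.712, -0.003, -0.002]
force: [-9.8, 0.2, 12.6]
width: 0.0442
grip_force: 48.6
```

apply_moves --commands "0 0 0.003 0 0 0; 0 0 0.01 0 0 0; 0 0 0.03 0 0 0; 0 0 0.06 0 0 0; 0 0 0.1 0 0 0"

```text
time: 4.8
position: [0.5917, -0.0518, 0.2247]
tcp_rot: [0.702, 0.712, -0.001, -0.001]
force: [0.9, -0.3, -5.0]
width: 0.0448
grip_force: 47.1
```

apply_moves --commands "0 0 0.035 0 0 0; -0.015 -0.055 0.035 0 0 0; -0.03 -0.11 0.035 0 0 0; -0.045 -0.17 0.035 0 0 0; -0.06 -0.23 0.035 0 0 0"

```text
time: 5.42
position: [0.5317, -0.2834, 0.2596]
tcp_rot: [0.702, 0.713, 0.0, -0.0]
force: [0.8, -0.2, -5.4]
width: 0.0447
grip_force: 47.1
```

apply_moves --commands "-0.007 -0.05 0 0 0 0; -0.012 -0.083 0 0 0 0; -0.012 -0.083 -0.05 0 0 0; -0.012 -0.083 -0.1 0 0 0; -0.012 -0.083 -0.15 0 0 0"

```text
time: 6.05
position: [0.5202, -0.3649, 0.1081]
tcp_rot: [0.702, 0.712, 0.0, 0.0]
force: [0.0, -0.7, -5.1]
width: 0.0448
grip_force: 47.1
```

apply_moves --commands "0 0 -0.05 0 0 0; 0 0 -0.07 0 0 0; 0 0 -0.079 0 0 0; 0 0 -0.079 0 0 0"

```text
time: 6.55
position: [0.5213, -0.3649, 0.0317]
tcp_rot: [0.702, 0.712, 0.0, 0.001]
force: [0.5, -0.4, -6.5]
width: 0.0447
grip_force: 47.1
```

apply_moves --commands "0 0 -0.004 0 0 0; 0 0 -0.006 0 0 0; 0 0 -0.007 0 0 0; 0 0 -0.008 0 0 0"

```text
time: 7.05
position: [0.5209, -0.365, 0.0253]
tcp_rot: [0.702, 0.712, -0.0, 0.001]
force: [-3.7, 2.9, 16.1]
width: 0.0448
grip_force: 49.1
```

apply_moves --commands "0 0 0.001 0 0 0; 0 0 0.001 0 0 0; 0 0 0.001 0 0 0; 0 0 0.001 0 0 0" --claw 0

```text
time: 7.55
position: [0.5204, -0.3646, 0.0236]
tcp_rot: [0.702, 0.712, 0.0, -0.0]
force: [-0.1, -0.6, -0.1]
width: 0.0827
grip_force: 0.0
```

apply_moves --commands "0 0 0.04 0 0 0; 0 0 0.09 0 0 0; 0 0 0.14 0 0 0; 0 0 0.19 0 0 0; 0 0 0.235 0 0 0"

```text
time: 8.18
position: [0.5203, -0.3646, 0.2606]
tcp_rot: [0.702, 0.712, 0.0, 0.0]
force: [0.6, -0.4, -1.0]
width: 0.0877
grip_force: 0.0
```

```bash
python3 - <<'E'
from h import *
s=robot.get_state(); print(s['time'],np.round(s['position'],4),s['width'],np.round(s['q'],2))
save('wrist','w2.png'); C=cam('wrist',s)
for q,z in (('block_plane',.03),('handle_mid',.168),('stem_top',.16)):
  for d in robot.cut_out('wrist',q)[:2]:
    print(q,d['confidence'],np.round(d['rect'],1),onz(C,d['rect'][:2],z).round(4))
E
```

```text
8.175 [ 0.5203 -0.3646  0.2606] 0.08774477279882235 [ 0.83  0.74 -0.55  1.52  0.43  1.    0.18]
handle_mid 0.57 [401.2  24.1  48.6  48.2] [ 0.5641 -0.244   0.168 ]
stem_top 0.73 [359.4  15.2   5.8  30.3] [ 0.5401 -0.2382  0.16  ]
```

View pics/w2.png

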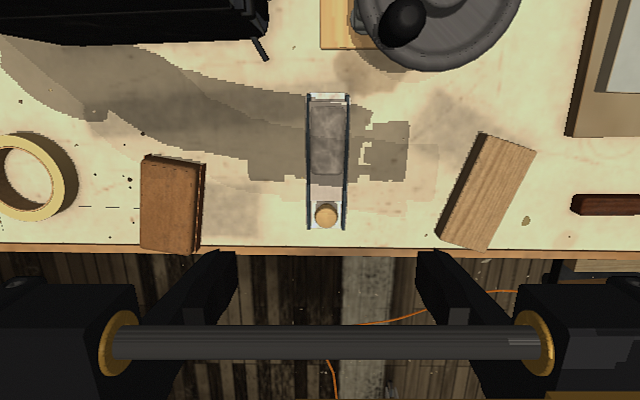

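The plane stands on the bench between the two blocks, and the handle top shows at pixel (405,18). I'll move over the wheel to refine its position.

apply_moves --commands "0.02 0.05 0.01 0 0 0; 0.045 0.1 0.02 0 0 0; 0.07 0.145 0.03 0 0 0; 0.074 0.151 0.03 0 0 0" --claw 0.35

```text
time: 8.88
position: [0.596, -0.2078, 0.288]
tcp_rot: [0.699, 0.715, 0.001, -0.001]
force: [-0.8, -0.3, 0.6]
width: 0.0573
grip_force: 0.0
```

```bash
python3 - <<'E'
from h import *
s=robot.get_state(); print(s['time'],np.round(s['position'],4),s['width'],np.round(s['q'],2))
save('wrist','w3.png'); C=cam('wrist',s)
for q,z in (('handle_mid',.168),('stem_top',.16),('wheel_axis',.137)):
  for d in robot.cut_out('wrist',q)[:2]:
    print(q,d['confidence'],np.round(d['rect'],1),onz(C,d['rect'][:2],z).round(4))
E
```

```text
8.875 [ 0.596  -0.2078  0.288 ] 0.05734341477665112 [ 0.56  0.71 -0.56  1.5   0.4   1.05 -0.06]
handle_mid 0.76 [282.6 243.1  26.2  46. ] [ 0.5631 -0.2416  0.168 ]
stem_top 0.55 [324.6 108.3 139.3 211. ] [ 0.5948 -0.1363  0.16  ]
wheel_axis 0.57 [325.6 134.1 185.8 268.1] [ 0.596  -0.1575  0.137 ]
```

View pics/w3.png

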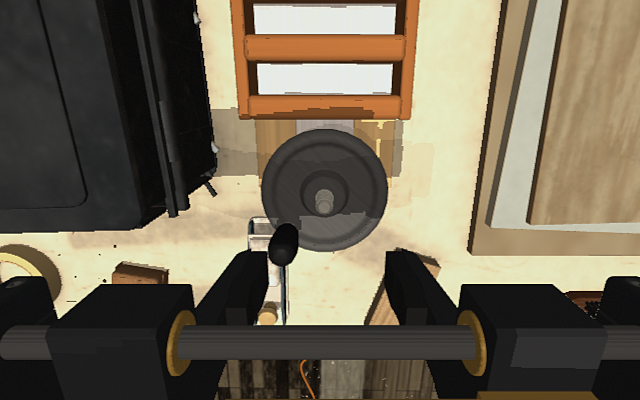

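```bash
python3 - <<'E'
from h import *
C=cam('wrist')
for n,p,z in (('rimL',(261,190),.137),('rimR',(389,190),.137),('rimT',(325,128),.137),('rimB',(325,252),.137),('handtop',(283,253),.185),('stem',(325,203),.165),('stem',(325,203),.16),('boxR',(411,118),.086),('boxL',(238,118),.086)): print(n,onz(C,p,z).round(4))
E
```

```text
rimL [ 0.5379 -0.2139  0.137 ]
rimR [ 0.648  -0.2125  0.137 ]
rimT [ 0.5924 -0.1609  0.137 ]
rimB [ 0.5936 -0.2722  0.137 ]
handtop [ 0.5618 -0.2495  0.185 ]
stem [ 0.5932 -0.2157  0.165 ]
stem [ 0.5932 -0.2174  0.16  ]
boxR [ 0.6739 -0.1555  0.086 ]
boxL [ 0.5091 -0.1575  0.086 ]
```

apply_moves --commands "-0.032 -0.036 0 0 0 0; -0.032 -0.036 -0.05 0 0 0; -0.032 -0.036 -0.09 0 0 0; -0.032 -0.036 -0.115 0 0 0; -0.032 -0.036 -0.121 0 0 0"

```text
time: 9.7
position: [0.56, -0.2514, 0.1654]
tcp_rot: [0.703, 0.711, -0.002, -0.002]
force: [-0.7, -0.4, -0.1]
width: 0.0573
grip_force: 0.0
```

apply_moves --commands "0 0 0 0 0 0; 0 0 0 0 0 0; 0 0 0 0 0 0; 0 0 0 0 0 0; 0 0 0 0 0 0" --claw 1

```text
time: 10.32
position: [0.5626, -0.2498, 0.1683]
tcp_rot: [0.702, 0.712, 0.0, 0.001]
force: [-1.2, -0.4, 3.2]
width: 0.0219
grip_force: 30.0
```

```bash
python3 - <<'E'
from h import *
s=robot.get_state(); print(s['time'],np.round(s['position'],4),np.round(s['force'],1))
save('wrist','w4.png',(220,60,480,255),3); C=cam('wrist',s)
for z in (.117,.142,.150,.155,.160,.165,.170,.176): print(z,((proj(C,[.593,-.2155,z])[0]-[220,60])*3).round(1), (proj(C,[.593,-.2155,z])[0]).round(1))
print('th step  dx dy (mm) from 228.4')
for k in range(0,37):
    t=np.radians(228.4+20*k); t0=np.radians(228.4+20*(k//5*5 if k%5 else max(k-5,0)))
    print(20*k,np.round(45.9*(np.cos(t)-np.cos(t0)),1),np.round(45.9*(np.sin(t)-np.sin(t0)),1),end=' | ' if k%5 else '\n')
E
```

```text
10.325 [ 0.5626 -0.2498  0.1683] [-1.2 -0.4  3.2]
0.117 [478.9 372.9] [379.6 184.3]
0.142 [502.9 413.6] [387.6 197.9]
0.15 [512.3 429.3] [390.8 203.1]
0.155 [518.6 440. ] [392.9 206.7]
0.16 [525.3 451.4] [395.1 210.5]
0.165 [532.5 463.5] [397.5 214.5]
0.17 [540.2 476.5] [400.1 218.8]
0.176 [550.2 493.4] [403.4 224.5]
th step  dx dy (mm) from 228.4
0 0.0 0.0
20 13.6 -8.4 | 40 29.2 -11.6 | 60 45.0 -9.2 | 80 59.0 -1.6 | 100 69.6 10.3
120 5.9 14.8 | 140 6.3 30.8 | 160 1.3 45.9 | 180 -8.6 58.4 | 200 -22.2 66.7
220 -15.6 3.2 | 240 -31.4 0.9 | 260 -45.4 -6.7 | 280 -56.0 -18.6 | 300 -61.9 -33.4
320 -0.4 -15.9 | 340 4.6 -31.1 | 360 14.5 -43.6 | 380 28.1 -51.9 | 400 43.7 -55.1
420 15.8 2.3 | 440 29.8 9.9 | 460 40.4 21.8 | 480 46.2 36.7 | 500 46.7 52.6
520 -5.0 15.1 | 540 -14.9 27.6 | 560 -28.5 36.0 | 580 -44.1 39.2 | 600 -59.9 36.8
620 -14.0 -7.6 | 640 -24.6 -19.5 | 660 -30.5 -34.3 | 680 -30.9 -50.3 | 700 -25.9 -65.4
720 9.9 -12.5 |
```

View pics/w4.png

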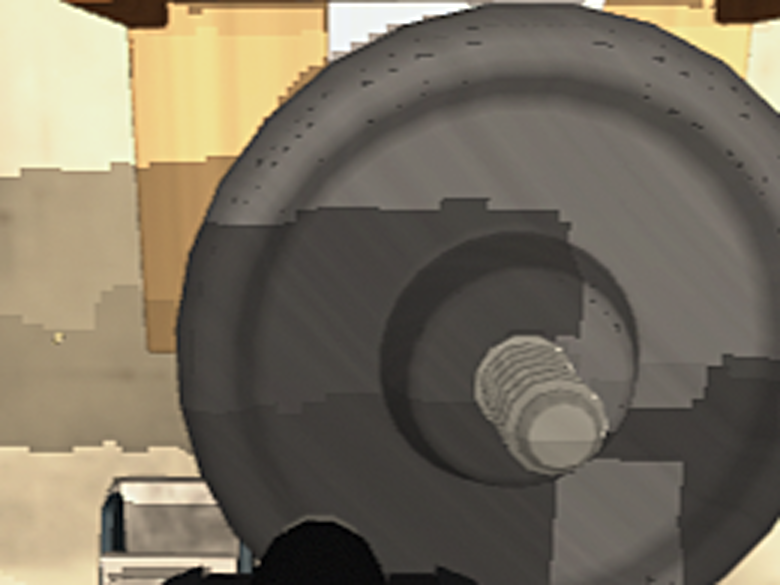

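```bash
python3 - <<'E'
from h import *
C=cam('wrist'); f=lambda p:np.array(p)/3+[220,60]
for n,p,z in (('hub',(522,375),.142),('hubL',(410,375),.142),('hubR',(636,375),.142),('rimL',(178,350),.132),('rimTop',(520,4),.132)): print(n,onz(C,f(p),z).round(4))
h=onz(C,f((522,375)),.142)
for z in (.150,.155,.160,.165,.170): print(z,((proj(C,[h[0],h[1],z])[0]-[220,60])*3).round(1))
E
```

```text
hub [ 0.5955 -0.2091  0.142 ]
hubL [ 0.5779 -0.2094  0.142 ]
hubR [ 0.6135 -0.2089  0.142 ]
rimL [ 0.5401 -0.2083  0.132 ]
rimTop [ 0.5929 -0.1544  0.132 ]
0.15 [532.4 389. ]
0.155 [539.4 398.5]
0.16 [547.  408.6]
0.165 [555.  419.4]
0.17 [563.7 431. ]
```

apply_moves --commands "0 0 0 0 0 0; 0 0.005 0 0 0 0; 0 0.005 0 0 0 0" --claw 0.6

```text
time: 10.75
position: [0.5625, -0.2435, 0.1676]
tcp_rot: [0.701, 0.713, 0.0, -0.0]
force: [-0.3, -0.5, -0.1]
width: 0.0353
grip_force: 0.0
```

apply_moves --commands "0 0 0 0 0 0; 0 0 0 0 0 0; 0 0 0 0 0 0; 0 0 0 0 0 0" --claw 1

```text
time: 11.25
position: [0.5624, -0.2445, 0.1677]
tcp_rot: [0.702, 0.712, 0.0, -0.0]
force: [0.7, 0.0, -0.6]
width: 0.0228
grip_force: 29.9
```

apply_moves --commands "0.0136 -0.0084 0 0 0 0; 0.0292 -0.0116 0 0 0 0; 0.045 -0.0092 0 0 0 0; 0.059 -0.0016 0 0 0 0; 0.0696 0.0103 0 0 0 0"

```text
time: 11.88
position: [0.6331, -0.2358, 0.168]
tcp_rot: [0.702, 0.712, -0.0, 0.002]
force: [0.4, -4.1, 0.3]
width: 0.022
grip_force: 29.9
```

```bash
python3 - <<'E'
from h import *
s=robot.get_state(); print(np.round(s['position'],4),np.round(s['force'],1))
save('wrist','w5.png',(100,20,400,240),2.6)
print('10deg from 328.4')
for k in range(0,31):
    t=np.radians(328.4+10*k); t0=np.radians(328.4+10*(k//5*5 if k%5 else max(k-5,0)))
    print(10*k,np.round(45.9*(np.cos(t)-np.cos(t0)),1),np.round(45.9*(np.sin(t)-np.sin(t0)),1),end=' | ' if k%5 else '\n')
E
```

```text
[ 0.6331 -0.2358  0.168 ] [ 0.4 -4.1  0.3]
10deg from 328.4
0 0.0 0.0
10 3.6 7.2 | 20 5.9 14.8 | 30 6.8 22.8 | 40 6.3 30.8 | 50 4.5 38.5
60 -3.2 7.3 | 70 -7.6 14.0 | 80 -13.1 19.8 | 90 -19.5 24.6 | 100 -26.7 28.2
110 -7.7 2.3 | 120 -15.6 3.2 | 130 -23.6 2.7 | 140 -31.4 0.9 | 150 -38.7 -2.3
160 -6.7 -4.4 | 170 -12.5 -9.9 | 180 -17.3 -16.3 | 190 -20.8 -23.5 | 200 -23.1 -31.1
210 -0.9 -7.9 | 220 -0.4 -15.9 | 230 1.4 -23.7 | 240 4.6 -31.1 | 250 9.0 -37.7
260 5.5 -5.8 | 270 11.9 -10.6 | 280 19.1 -14.2 | 290 26.7 -16.5 | 300 34.7 -17.4
```

View pics/w5.png

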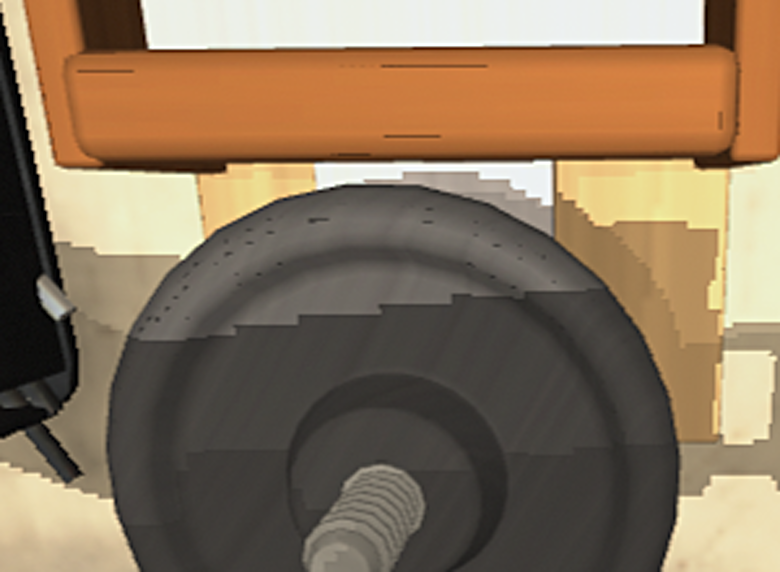

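```bash
python3 - <<'E'
from h import *
C=cam('wrist'); f=lambda p:np.array(p)/2.6+[100,20]
h=onz(C,f((390,495)),.142); print('hub',h.round(4),'rim L/R',onz(C,f((108,450)),.135).round(4),onz(C,f((679,460)),.135).round(4))
for a in ((.594,-.2095),(.594,-.211),h[:2]):
  for z in (.160,.165,.170,.175): print(z,((proj(C,[a[0],a[1],z])[0]-[100,20])*2.6).round(1))
E
```

```text
hub [ 0.5994 -0.2048  0.142 ] rim L/R [ 0.5446 -0.1989  0.135 ] [ 0.6536 -0.1993  0.135 ]
0.16 [336.5 557. ]
0.165 [328.1 569.3]
0.17 [319.2 582.5]
0.175 [309.6 596.7]
0.16 [337.1 565.2]
0.165 [328.8 577.7]
0.17 [320.  591.2]
0.175 [310.4 605.6]
0.16 [367.  531.1]
0.165 [359.6 542.6]
0.17 [351.7 555.1]
0.175 [343.2 568.4]
```

apply_moves --commands "0.0036 0.0072 0 0 0 0; 0.0059 0.0148 0 0 0 0; 0.0068 0.0228 0 0 0 0; 0.0063 0.0308 0 0 0 0; 0.0045 0.0385 0 0 0 0"

```text
time: 12.55
position: [0.637, -0.1944, 0.168]
tcp_rot: [0.701, 0.713, 0.001, 0.0]
force: [2.9, -1.4, -0.9]
width: 0.0221
grip_force: 29.9
```

```bash
python3 - <<'E'
from h import *
s=robot.get_state(); print(np.round(s['position'],4),np.round(s['force'],1))
save('wrist','w6.png',(80,60,400,270),2.5)
E
```

```text
[ 0.637  -0.1944  0.168 ] [ 2.9 -1.4 -0.9]
```

View pics/w6.png

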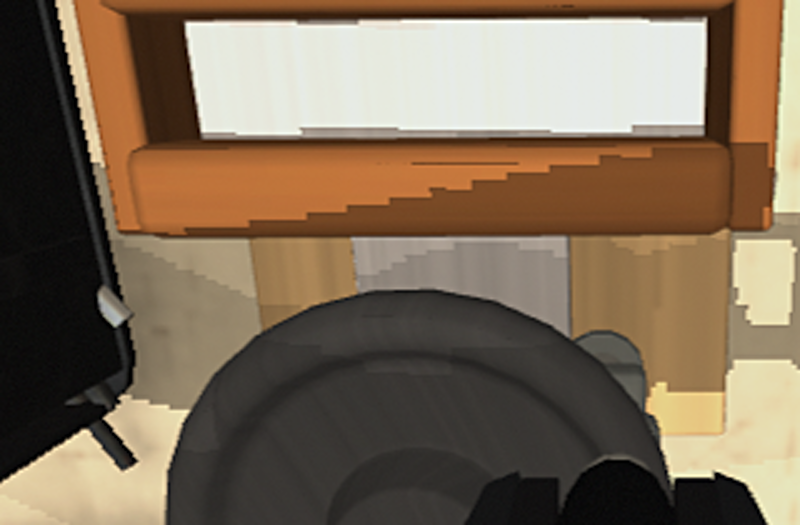

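```bash
cat > tab.py <<'E'
import sys,numpy as np
# a0 step n(rows) calls r
a,st,c,r=float(sys.argv[1]),float(sys.argv[2]),int(sys.argv[3]),.046
for k in range(c):
    t=np.radians(a+st*np.arange(6)); d=r*np.c_[np.cos(t)-np.cos(t[0]),np.sin(t)-np.sin(t[0])]
    print(round(a),'->',round(a+5*st),'; '.join('%.4f %.4f 0 0 0 0'%tuple(x+0) for x in d[1:])); a+=5*st
E
python3 tab.py 18.4 6 1; python3 tab.py 48.4 3 12
```

```text
18 -> 48 -0.0018 0.0045 0 0 0 0; -0.0040 0.0088 0 0 0 0; -0.0066 0.0128 0 0 0 0; -0.0097 0.0165 0 0 0 0; -0.0131 0.0199 0 0 0 0
48 -> 63 -0.0018 0.0016 0 0 0 0; -0.0038 0.0030 0 0 0 0; -0.0058 0.0044 0 0 0 0; -0.0078 0.0056 0 0 0 0; -0.0099 0.0067 0 0 0 0
63 -> 78 -0.0022 0.0010 0 0 0 0; -0.0044 0.0019 0 0 0 0; -0.0067 0.0027 0 0 0 0; -0.0090 0.0034 0 0 0 0; -0.0113 0.0039 0 0 0 0
78 -> 93 -0.0024 0.0004 0 0 0 0; -0.0048 0.0007 0 0 0 0; -0.0072 0.0009 0 0 0 0; -0.0096 0.0009 0 0 0 0; -0.0120 0.0009 0 0 0 0
93 -> 108 -0.0024 -0.0002 0 0 0 0; -0.0048 -0.0005 0 0 0 0; -0.0071 -0.0010 0 0 0 0; -0.0095 -0.0016 0 0 0 0; -0.0118 -0.0023 0 0 0 0
108 -> 123 -0.0023 -0.0008 0 0 0 0; -0.0045 -0.0018 0 0 0 0; -0.0066 -0.0028 0 0 0 0; -0.0088 -0.0040 0 0 0 0; -0.0108 -0.0052 0 0 0 0
123 -> 138 -0.0020 -0.0014 0 0 0 0; -0.0039 -0.0029 0 0 0 0; -0.0057 -0.0044 0 0 0 0; -0.0074 -0.0061 0 0 0 0; -0.0091 -0.0079 0 0 0 0
138 -> 153 -0.0016 -0.0018 0 0 0 0; -0.0030 -0.0038 0 0 0 0; -0.0044 -0.0058 0 0 0 0; -0.0056 -0.0078 0 0 0 0; -0.0067 -0.0099 0 0 0 0
153 -> 168 -0.0010 -0.0022 0 0 0 0; -0.0019 -0.0044 0 0 0 0; -0.0027 -0.0067 0 0 0 0; -0.0034 -0.0090 0 0 0 0; -0.0039 -0.0113 0 0 0 0
168 -> 183 -0.0004 -0.0024 0 0 0 0; -0.0007 -0.0048 0 0 0 0; -0.0009 -0.0072 0 0 0 0; -0.0009 -0.0096 0 0 0 0; -0.0009 -0.0120 0 0 0 0
183 -> 198 0.0002 -0.0024 0 0 0 0; 0.0005 -0.0048 0 0 0 0; 0.0010 -0.0071 0 0 0 0; 0.0016 -0.0095 0 0 0 0; 0.0023 -0.0118 0 0 0 0
198 -> 213 0.0008 -0.0023 0 0 0 0; 0.0018 -0.0045 0 0 0 0; 0.0028 -0.0066 0 0 0 0; 0.0040 -0.0088 0 0 0 0; 0.0052 -0.0108 0 0 0 0
213 -> 228 0.0014 -0.0020 0 0 0 0; 0.0029 -0.0039 0 0 0 0; 0.0044 -0.0057 0 0 0 0; 0.0061 -0.0074 0 0 0 0; 0.0079 -0.0091 0 0 0 0
```

apply_moves --commands "-0.0018 0.0045 0 0 0 0; -0.0040 0.0088 0 0 0 0; -0.0066 0.0128 0 0 0 0; -0.0097 0.0165 0 0 0 0; -0.0131 0.0199 0 0 0 0"

```text
time: 13.22
position: [0.623, -0.1754, 0.1678]
tcp_rot: [0.702, 0.712, 0.0, -0.0]
force: [3.7, -0.9, -0.2]
width: 0.0221
grip_force: 29.9
```

apply_moves --commands "-0.0018 0.0016 0 0 0 0; -0.0038 0.0030 0 0 0 0; -0.0058 0.0044 0 0 0 0; -0.0078 0.0056 0 0 0 0; -0.0099 0.0067 0 0 0 0"

```text
time: 13.85
position: [0.6132, -0.1694, 0.1677]
tcp_rot: [0.702, 0.712, -0.0, -0.0]
force: [2.9, 0.1, 0.3]
width: 0.0219
grip_force: 29.9
```

apply_moves --commands "-0.0022 0.0010 0 0 0 0; -0.0044 0.0019 0 0 0 0; -0.0067 0.0027 0 0 0 0; -0.0090 0.0034 0 0 0 0; -0.0113 0.0039 0 0 0 0"

```text
time: 14.48
position: [0.6028, -0.1661, 0.1678]
tcp_rot: [0.702, 0.712, 0.0, 0.001]
force: [5.5, -2.3, -2.7]
width: 0.0223
grip_force: 29.9
```

```bash
python3 - <<'E'
from h import *
s=robot.get_state(); print(np.round(s['position'],4),np.round(s['force'],1))
save('wrist','w7.png',(230,150,430,300),3); save('scene','s7.png',(210,170,290,230),5)
a=cv2.imread('pics/w7.png'); b=cv2.imread('pics/s7.png'); b=cv2.resize(b,(400,300)); c=np.zeros((600,800,3),np.uint8); c[:300,:400]=cv2.resize(a,(400,300)); c[:300,400:]=b
save('top','t7.png',(380,150,460,210),5); t=cv2.resize(cv2.imread('pics/t7.png'),(400,300)); c[300:,400:]=t; cv2.imwrite('pics/m7.png',c)
E
```

```text
[ 0.6028 -0.1661  0.1678] [ 5.5 -2.3 -2.7]
```

View pics/m7.png

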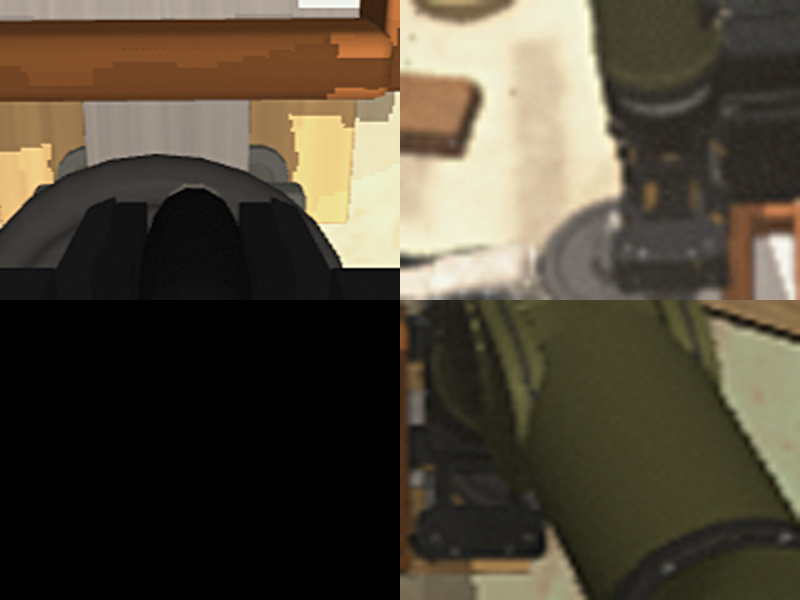

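The arm and gripper hide the stem in all three views, so I'll go on by force, in small steps.

apply_moves --commands "-0.0024 0.0004 0 0 0 0; -0.0048 0.0007 0 0 0 0; -0.0048 0.0007 0 0 0 0"

```text
time: 15.0
position: [0.6015, -0.166, 0.1682]
tcp_rot: [0.702, 0.712, 0.003, 0.004]
force: [11.8, -4.8, -7.9]
width: 0.0224
grip_force: 29.9
```

apply_moves --commands "-0.002 0 0 0 0 0; -0.004 0 0 0 0 0; -0.004 0 0 0 0 0"

```text
time: 15.38
position: [0.6005, -0.1662, 0.1685]
tcp_rot: [0.702, 0.712, 0.005, 0.006]
force: [17.3, -4.7, -11.3]
width: 0.0222
grip_force: 29.9
```

```bash
python3 tab.py 90 -22 1
```

```text
90 -> -20 0.0172 -0.0033 0 0 0 0; 0.0320 -0.0129 0 0 0 0; 0.0420 -0.0273 0 0 0 0; 0.0460 -0.0444 0 0 0 0; 0.0432 -0.0617 0 0 0 0
```

apply_moves --commands "0.0172 -0.0033 0 0 0 0; 0.0320 -0.0129 0 0 0 0; 0.0420 -0.0273 0 0 0 0; 0.0460 -0.0444 0 0 0 0; 0.0432 -0.0617 0 0 0 0"

```text
time: 16.0
position: [0.6375, -0.227, 0.1679]
tcp_rot: [0.702, 0.713, 0.001, 0.001]
force: [2.4, -0.5, -0.4]
width: 0.0217
grip_force: 30.0
```

apply_moves --commands "0 0 0 0 0 0; 0 0 0 0 0 0"

```text
time: 16.25
position: [0.6373, -0.227, 0.1681]
tcp_rot: [0.702, 0.712, 0.001, 0.001]
force: [5.5, -1.6, -1.1]
width: 0.0218
grip_force: 30.0
```

apply_moves --commands "0 0 0 0 0 0; 0 0 0 0 0 0; 0 0 0 0 0 0; 0 0 0.005 0 0 0; 0 0 0.04 0 0 0" --claw 0.3

```text
time: 16.88
position: [0.634, -0.2264, 0.2057]
tcp_rot: [0.702, 0.712, -0.002, -0.003]
force: [0.3, 0.3, 0.6]
width: 0.0617
grip_force: 0.0
```

apply_moves --commands "0 0 0.025 0 0 0; -0.04 -0.008 0.025 0 0 0; -0.04 -0.008 0.025 0 0 0; -0.04 -0.008 0.025 0 0 0"

```text
time: 17.38
position: [0.5968, -0.2339, 0.233]
tcp_rot: [0.702, 0.712, 0.0, -0.0]
force: [-0.2, 0.3, 0.7]
width: 0.0618
grip_force: 0.0
```

```bash
python3 - <<'E'
from h import *
s=robot.get_state(); print(np.round(s['position'],4),np.round(s['force'],1))
save('wrist','w8.png',(220,60,480,255),3); C=cam('wrist',s)
for z in (.142,.17,.173,.176): print(z,((proj(C,[.5945,-.2095,z])[0]-[220,60])*3).round(1))
E
```

```text
[ 0.5968 -0.2339  0.233 ] [-0.2  0.3  0.7]
0.142 [303.  368.5]
0.17 [301.1 404.6]
0.173 [300.8 409.1]
0.176 [300.6 413.7]
```

View pics/w8.png

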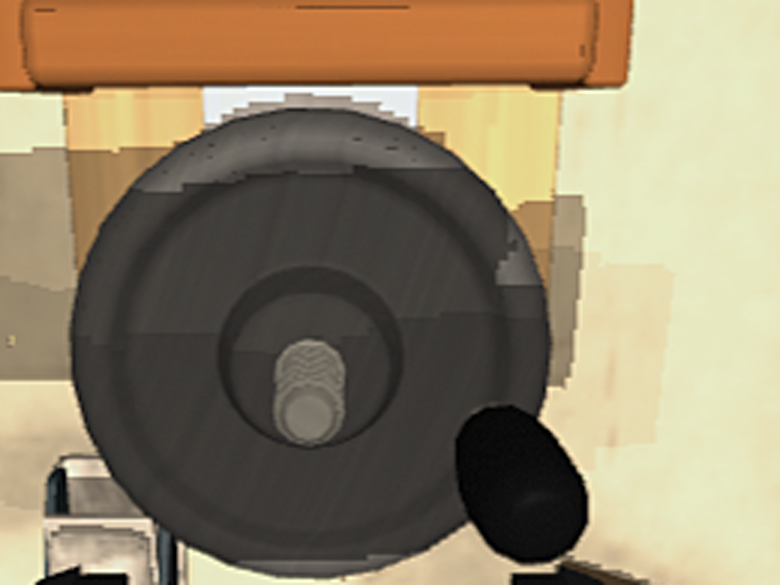

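The stem top is about 44 px below the hub centre, which puts it at roughly 175.5 mm, so the bed is at its top stop. Next I'll take a static look at the box, then at the carrier.

apply_moves --commands "-0.001 0.05 0.02 0 0 0; -0.002 0.1 0.04 0 0 0; -0.003 0.15 0.05 0 0 0; -0.003 0.195 0.05 0 0 0; -0.003 0.195 0.05 0 0 0"

```text
time: 18.05
position: [0.5943, -0.0326, 0.2834]
tcp_rot: [0.698, 0.716, 0.002, -0.001]
force: [0.1, -0.8, 0.5]
width: 0.0616
grip_force: 0.0
```

apply_moves --commands "0 0 0 0 0 0; 0 0 0 0 0 0; 0 0 0 0 0 0"

```text
time: 18.42
position: [0.5936, -0.0406, 0.2825]
tcp_rot: [0.703, 0.712, -0.0, 0.0]
force: [-0.6, -0.2, -0.4]
width: 0.0619
grip_force: 0.0
```

```bash
python3 - <<'E'
from h import *
s=robot.get_state(); print(s['time'],np.round(s['position'],4),np.round(s['joint_vel'],3))
np.save('C8.npy',np.array(cam('wrist',s),dtype=object),allow_pickle=True)
save('wrist','w9.png')
E
```

```text
18.425 [ 0.5936 -0.0406  0.2825] [-0.002 -0.003 -0.006  0.003  0.    -0.002 -0.001]
```

apply_moves --commands "-0.018 0.055 0 0 0 -0.18; -0.034 0.11 0 0 0 -0.36; -0.05 0.165 0 0 0 -0.54; -0.06 0.22 0 0 0 -0.72; -0.065 0.275 0 0 0 -0.9"

```text
time: 19.1
position: [0.5282, 0.237, 0.283]
tcp_rot: [0.943, 0.333, 0.0, 0.0]
force: [1.1, -0.5, -0.9]
width: 0.0617
grip_force: 0.0
```

apply_moves --commands "-0.005 0.05 0 0 0 -0.18; -0.01 0.07 0 0 0 -0.36; -0.01 0.07 0 0 0 -0.367; -0.01 0.07 0 0 0 -0.367; -0.01 0.07 0 0 0 -0.367"

```text
time: 19.73
position: [0.5194, 0.3036, 0.2828]
tcp_rot: [0.987, 0.158, -0.0, 0.001]
force: [0.5, -1.1, 0.2]
width: 0.0616
grip_force: 0.0
```

```bash
python3 - <<'E'
from h import *
s=robot.get_state(); print(s['time'],np.round(s['position'],4),np.round(s['tcp_rot'],4),np.round(s['q'],2),np.abs(s['joint_vel']).max())
np.save('C10.npy',np.array(cam('wrist',s),dtype=object),allow_pickle=True)
save('wrist','w10.png')
a=cv2.imread('pics/w9.png')[20:320,180:480]; b=cv2.imread('pics/w10.png')[0:330,130:530]
c=np.zeros((600,800,3),np.uint8); c[:400,:400]=cv2.resize(a,(400,400)); c[:330,400:800]=b[:,:400]; cv2.imwrite('pics/m10.png',c)
for d in robot.cut_out('wrist','blank_0')[:5]: print(round(d['confidence'],2),np.round(d['rect'],1))
E
```

```text
19.725 [0.5194 0.3036 0.2828] [ 9.874e-01  1.580e-01 -0.000e+00  5.000e-04] [-0.52  0.63 -0.15  1.61  0.11  0.91 -1.96] 0.009261640131068902
0.92 [396.1 168.2  33.5 121.8]
0.75 [240.9 169.6  46.9 118.2]
0.68 [344.6 174.2  25.2 121.5]
```

View pics/m10.png

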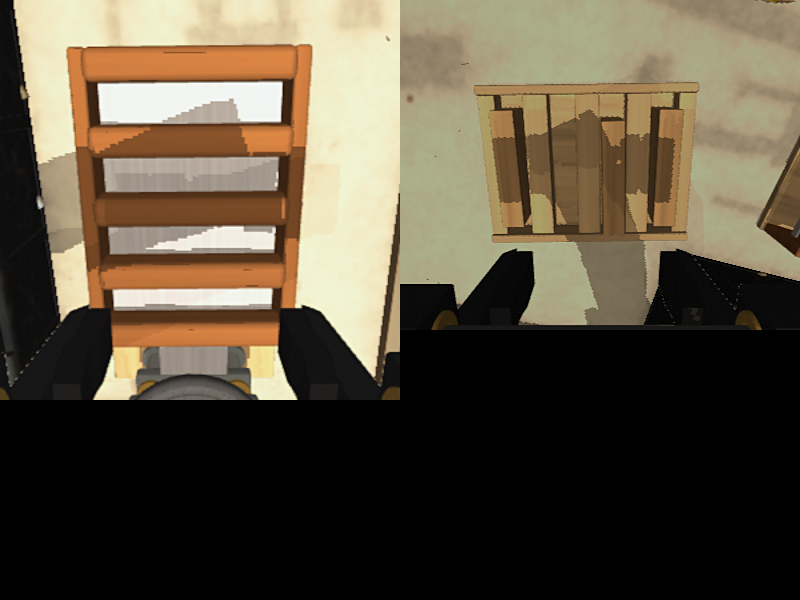

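```bash
python3 - <<'E'
from h import *
C8=np.load('C8.npy',allow_pickle=True); C8=(C8[0].astype(float),C8[1].astype(float))
C=np.load('C10.npy',allow_pickle=True); C=(C[0].astype(float),C[1].astype(float))
f=lambda p:np.array(p)*.75+[180,20]
for r in ((47,80),(124,156),(192,225),(254,287),(315,345)): print('wall y',[onz(C8,f((192,v)),.093)[1].round(4) for v in r], onz(C8,f((192,np.mean(r))),.095)[1].round(4))
for v,(l,r) in ((48,(67,312)),(200,(79,303))): print('cheek x',[onz(C8,f((x,v)),.086)[:2].round(4).tolist() for x in (l,r)])
g=lambda p:np.array(p)+[-270,0]
print('carrier',fit(C,[[.09,.118,.042],[.09,-.118,.042],[-.09,-.118,.042],[-.09,.118,.042]],g([[475,85],[698,83],[688,241],[492,242]]),[.518,.308,.32]))
for n,q in (('A',[(491,110),(513,110),(524,226),(503,226)]),('B',[(602,122),(623,122),(625,235),(603,235)]),('C',[(662,109),(683,109),(674,225),(655,225)])):
    w=np.array([onz(C,g(p),.068)[:2] for p in q]); e=w[[0,1]].mean(0)-w[[2,3]].mean(0)
    print(n,w.mean(0).round(4),'len',np.linalg.norm(e).round(4),'wid',np.linalg.norm(w[0]-w[1]).round(4),np.linalg.norm(w[2]-w[3]).round(4),'yaw',np.arctan2(e[1],e[0]).round(3))
    print(fit(C,[[.0625,.012,.068],[.0625,-.012,.068],[-.0625,-.012,.068],[-.0625,.012,.068]],g(q),[*w.mean(0),.3]))
E
```

```text
wall y [np.float64(0.0722), np.float64(0.052)] 0.0621
wall y [np.float64(0.0237), np.float64(0.002)] 0.0132
wall y [np.float64(-0.0236), np.float64(-0.0482)] -0.0353
wall y [np.float64(-0.0709), np.float64(-0.0979)] -0.0834
wall y [np.float64(-0.1219), np.float64(-0.1488)] -0.1341
cheek x [[0.5085, 0.0713], [0.6718, 0.0732]]
cheek x [[0.5093, -0.032], [0.6749, -0.03]]
carrier (array([0.5195, 0.3118, 0.3262]), np.float64(2.76))
A [0.4968 0.3918] len 0.123 wid 0.0217 0.0231 yaw 0.331
(array([0.4966, 0.3918, 0.3293]), np.float64(1.19))
B [0.5203 0.2839] len 0.1224 wid 0.0209 0.0244 yaw 0.345
(array([0.52  , 0.2838, 0.3447]), np.float64(1.61))
C [0.5497 0.2334] len 0.1229 wid 0.0207 0.0209 yaw 0.316
(array([0.5494, 0.2333, 0.3172]), np.float64(1.71))
```

apply_moves --commands "0.02 -0.045 -0.03 0 0 0.01; 0.0303 -0.0702 -0.08 0 0 0.01; 0.0303 -0.0702 -0.13 0 0 0.01; 0.0303 -0.0702 -0.16 0 0 0.01; 0.0303 -0.0702 -0.16 0 0 0.01" --claw 0.55

```text
time: 20.45
position: [0.5477, 0.2342, 0.1208]
tcp_rot: [0.987, 0.164, -0.002, 0.001]
force: [0.2, -0.3, 0.2]
width: 0.0397
grip_force: 0.0
```

apply_moves --commands "0 0 -0.02 0 0 0; 0 0 -0.04 0 0 0; 0 0 -0.055 0 0 0; 0 0 -0.06 0 0 0; 0 0 -0.06 0 0 0"

```text
time: 21.08
position: [0.5492, 0.2356, 0.0632]
tcp_rot: [0.987, 0.164, 0.0, -0.0]
force: [-0.3, 0.1, 0.3]
width: 0.0398
grip_force: 0.0
```

apply_moves --commands "0 0 0 0 0 0; 0 0 0 0 0 0; 0 0 0 0 0 0; 0 0 0 0 0 0" --claw 1

```text
time: 21.58
position: [0.5493, 0.2356, 0.0633]
tcp_rot: [0.987, 0.164, 0.001, -0.0]
force: [0.5, 0.3, 4.6]
width: 0.0241
grip_force: 29.7
```

apply_moves --commands "0 0 0.04 0 0 0; 0 0 0.1 0 0 0; 0 0 0.16 0 0 0; 0.004 -0.03 0.187 0 0 -0.03; 0.012 -0.085 0.187 0 0 -0.09"

```text
time: 22.2
position: [0.5618, 0.1531, 0.2523]
tcp_rot: [0.993, 0.121, 0.003, -0.002]
force: [1.1, -1.2, -2.4]
width: 0.0241
grip_force: 29.7
```

apply_moves --commands "0.01 -0.06 0 0 0 -0.06; 0.02 -0.12 0 0 0 -0.12; 0.027 -0.175 0 0 0 -0.19; 0.031 -0.211 0 0 0 -0.2185; 0.031 -0.211 0 0 0 -0.2185"

```text
time: 22.82
position: [0.5913, -0.0652, 0.2492]
tcp_rot: [1.0, 0.007, -0.001, 0.001]
force: [-0.8, 0.7, -1.1]
width: 0.0237
grip_force: 29.7
```

apply_moves --commands "0 0 -0.03 0 0 0; 0 0 -0.06 0 0 0; 0 0 -0.075 0 0 0; 0 0 -0.075 0 0 0; 0 0 -0.075 0 0 0"

```text
time: 23.45
position: [0.5926, -0.0601, 0.1756]
tcp_rot: [1.0, 0.01, 0.001, -0.0]
force: [-0.2, -0.2, -0.9]
width: 0.0238
grip_force: 29.7
```

```bash
python3 - <<'E'
from h import *
s=robot.get_state(); print(np.round(s['position'],4),np.round(s['tcp_rot'],4),np.round(s['force'],1),np.round(s['q'],2))
np.save('C11.npy',np.array(cam('wrist',s),dtype=object),allow_pickle=True)
save('wrist','w11.png',(180,60,480,285),2.6)
E
```

```text
[ 0.5926 -0.0601  0.1756] [ 9.999e-01  1.040e-02  9.000e-04 -0.000e+00] [-0.2 -0.2 -0.9] [ 0.08  0.75 -0.1   1.74  0.11  0.65 -1.63]
```

View pics/w11.png

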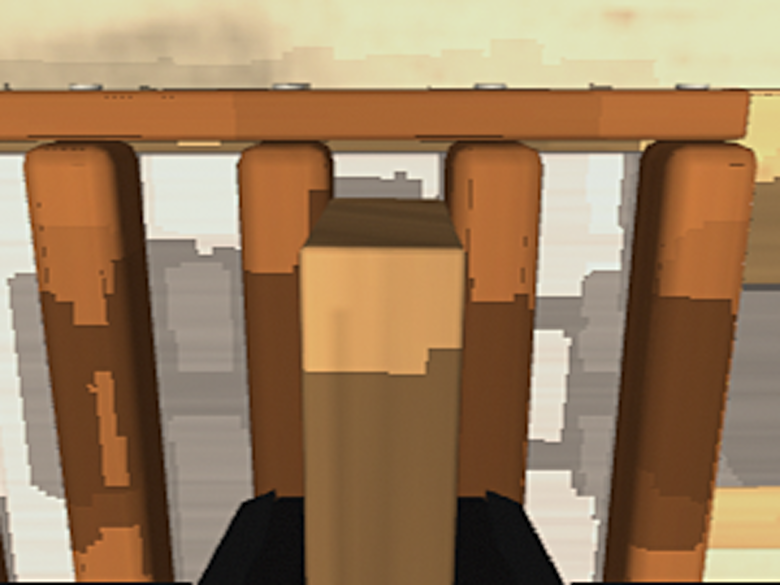

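```bash
python3 - <<'E'
from h import *
C=cam('wrist'); f=lambda p:np.array(p)/2.6+[180,60]
for n,p,z in (('w3L',(238,165),.092),('w3R',(332,165),.092),('w4L',(448,165),.092),('w4R',(543,165),.092),('w3L',(253,480),.092),('w4R',(525,480),.092),('w5L',(642,160),.092),('w5R',(755,160),.092),('w2R',(136,160),.092),('bl',(328,199),.1203),('br',(447,199),.1203),('tl',(301,248),.1803),('tr',(463,248),.1803),('cheekfar',(390,90),.086),('cheekin',(390,138),.086)): print(n,onz(C,f(p),z).round(4))
E
```

```text
w3L [ 0.6577 -0.0256  0.092 ]
w3R [ 0.6581 -0.0478  0.092 ]
w4L [ 0.6587 -0.0752  0.092 ]
w4R [ 0.6591 -0.0976  0.092 ]
w3L [ 0.5761 -0.027   0.092 ]
w4R [ 0.5775 -0.0992  0.092 ]
w5L [ 0.6607 -0.1209  0.092 ]
w5R [ 0.6612 -0.1476  0.092 ]
w2R [ 0.6584 -0.0016  0.092 ]
bl [ 0.6535 -0.0484  0.1203]
br [ 0.654  -0.073   0.1203]
tl [ 0.6538 -0.0479  0.1803]
tr [ 0.6542 -0.0708  0.1803]
cheekfar [ 0.6752 -0.0612  0.086 ]
cheekin [ 0.6643 -0.0614  0.086 ]
```

apply_moves --commands "0.001 -0.0015 -0.01 0 0 0; 0.001 -0.0015 -0.02 0 0 0; 0.001 -0.0015 -0.026 0 0 0; 0.001 -0.0015 -0.03 0 0 0; 0.001 -0.0015 -0.034 0 0 0"

```text
time: 24.12
position: [0.593, -0.0619, 0.1405]
tcp_rot: [1.0, 0.01, 0.0, 0.0]
force: [0.0, 0.2, -1.0]
width: 0.0239
grip_force: 29.7
```

apply_moves --commands "0 0 -0.006 0 0 0; 0 0 -0.011 0 0 0; 0 0 -0.014 0 0 0; 0 0 -0.0165 0 0 0; 0 0 -0.018 0 0 0"

```text
time: 24.75
position: [0.5929, -0.062, 0.1233]
tcp_rot: [1.0, 0.01, -0.0, 0.0]
force: [-3.2, -0.2, 11.5]
width: 0.0234
grip_force: 29.7
```

apply_moves --commands "0 0 0.0005 0 0 0; 0 0 0.0005 0 0 0; 0 0 0.0005 0 0 0" --claw 0.62

```text
time: 25.12
position: [0.593, -0.0619, 0.1233]
tcp_rot: [1.0, 0.01, 0.0, 0.0]
force: [-0.4, -0.5, 0.5]
width: 0.0335
grip_force: 0.0
```

apply_moves --commands "0 0 0.02 0 0 0; 0 0 0.06 0 0 0; 0 0 0.11 0 0 0; 0 0 0.14 0 0 0; 0 0 0.14 0 0 0"

```text
time: 25.75
position: [0.5944, -0.0621, 0.2658]
tcp_rot: [1.0, 0.01, 0.003, 0.0]
force: [-0.4, 0.2, -0.1]
width: 0.0333
grip_force: 0.0
```

apply_moves --commands "-0.02 0.055 0 0 0 0.06; -0.035 0.11 0 0 0 0.12; -0.05 0.165 0 0 0 0.18; -0.06 0.22 0 0 0 0.24; -0.065 0.275 0 0 0 0.3" --claw 0.55

```text
time: 26.38
position: [0.5265, 0.2143, 0.2619]
tcp_rot: [0.987, 0.161, -0.001, 0.0]
force: [1.2, 0.4, -0.5]
width: 0.0394
grip_force: 0.0
```

apply_moves --commands "-0.005 0.05 0 0 0 0.007; -0.01 0.07 0 0 0 0.007; -0.01 0.07 0 0 0 0.007; -0.01 0.07 0 0 0 0.007"

```text
time: 26.88
position: [0.5185, 0.28, 0.2627]
tcp_rot: [0.987, 0.161, -0.0, 0.001]
force: [0.2, -0.2, 0.4]
width: 0.0395
grip_force: 0.0
```

```bash
python3 - <<'E'
from h import *
s=robot.get_state(); print(s['time'],np.round(s['position'],4),np.round(s['tcp_rot'],4),np.abs(s['joint_vel']).max())
C=cam('wrist',s); im=robot.get_image('wrist'); cv2.imwrite('pics/w12.png',im[:,:,::-1])
old=np.load('C10.npy',allow_pickle=True); old=(old[0].astype(float),old[1].astype(float))
for d in robot.cut_out('wrist','blank_0')[:5]:
    (cx,cy),wh,a=cv2.minAreaRect(np.argwhere(d['mask'])[:,::-1].astype(np.float32))
    print(round(d['confidence'],2),np.round(d['rect'],1),onz(C,(cx,cy),.065).round(4))
for r in ([396.1,168.2],[240.9,169.6],[344.6,174.2]): print('before',onz(old,r,.065).round(4))
E
```

```text
26.875 [0.5185 0.28   0.2627] [ 9.869e-01  1.613e-01 -4.000e-04  1.400e-03] 0.014316522143854813
0.88 [212.7 166.3  52.4 125.8] [0.5007 0.3895 0.065 ]
0.76 [320.7 170.9  26.8 125. ] [0.5252 0.2858 0.065 ]
0.43 [574.7 189.2 125.6 150.7] [0.5906 0.0217 0.065 ]
before [0.5505 0.2355 0.065 ]
before [0.4985 0.3899 0.065 ]
before [0.5277 0.2848 0.065 ]
```

apply_moves --commands "0.002 0.003 -0.04 0 0 0; 0.002 0.003 -0.09 0 0 0; 0.002 0.003 -0.13 0 0 0; 0.002 0.003 -0.16 0 0 0; 0.002 0.003 -0.175 0 0 0"

```text
time: 27.6
position: [0.5199, 0.2841, 0.0868]
tcp_rot: [0.987, 0.162, -0.001, 0.001]
force: [-0.0, -0.2, -0.0]
width: 0.0399
grip_force: 0.0
```

apply_moves --commands "0 0 -0.012 0 0 0; 0 0 -0.02 0 0 0; 0 0 -0.0245 0 0 0; 0 0 -0.0245 0 0 0"

```text
time: 28.1
position: [0.52, 0.2861, 0.0639]
tcp_rot: [0.987, 0.163, 0.0, -0.0]
force: [-1.0, 0.5, 0.0]
width: 0.0398
grip_force: 0.0
```

apply_moves --commands "0 0 0 0 0 0; 0 0 0 0 0 0; 0 0 0 0 0 0; 0 0 0 0 0 0" --claw 1

```text
time: 28.6
position: [0.5202, 0.2861, 0.0641]
tcp_rot: [0.987, 0.163, 0.0, -0.0]
force: [0.8, 0.4, 2.7]
width: 0.0242
grip_force: 29.6
```

apply_moves --commands "0 0 0.04 0 0 0; 0 0 0.1 0 0 0; 0 0 0.16 0 0 0; 0.006 -0.03 0.186 0 0 -0.03; 0.02 -0.085 0.186 0 0 -0.09"

```text
time: 29.22
position: [0.5405, 0.2038, 0.2523]
tcp_rot: [0.993, 0.12, 0.003, -0.002]
force: [0.1, -0.8, -1.8]
width: 0.0238
grip_force: 29.6
```

apply_moves --commands "0.014 -0.06 0 0 0 -0.06; 0.028 -0.12 0 0 0 -0.12; 0.042 -0.175 0 0 0 -0.19; 0.052 -0.213 0 0 0 -0.2155; 0.052 -0.213 0 0 0 -0.2155"

```text
time: 29.85
position: [0.5919, -0.0171, 0.2492]
tcp_rot: [1.0, 0.007, -0.0, 0.002]
force: [-0.1, 1.0, -1.4]
width: 0.024
grip_force: 29.6
```

apply_moves --commands "0 0 -0.03 0 0 0; 0 0 -0.06 0 0 0; 0 0 -0.075 0 0 0; 0 0 -0.075 0 0 0; 0 0 -0.075 0 0 0"

```text
time: 30.48
position: [0.5926, -0.0116, 0.1757]
tcp_rot: [1.0, 0.011, 0.001, -0.0]
force: [0.8, -0.2, -1.0]
width: 0.0239
grip_force: 29.6
```

```bash
python3 - <<'E'
from h import *
s=robot.get_state(); print(np.round(s['position'],4),np.round(s['tcp_rot'],4),np.round(s['force'],1)); C=cam('wrist',s)
im=robot.get_image('wrist'); cv2.imwrite('pics/w13.png',im[:,:,::-1])
# column profile: bed is bright/grey (low saturation), walls are orange; slot edges on the row at x=.655,z=.092
h=cv2.cvtColor(im,cv2.COLOR_RGB2HSV)
u0,v0=proj(C,[.655,-.012,.092])[0]; row=int(round(v0)); print(u0,row)
sat=h[row-2:row+3,:,1].mean(0); o=(sat>110).astype(int); e=np.flatnonzero(np.diff(o)); 
print([(int(c),onz(C,(c+.5,row),.092)[1].round(4)) for c in e if 200<c<460])
E
```

```text
[ 0.5926 -0.0116  0.1757] [ 9.999e-01  1.110e-02  9.000e-04 -1.000e-04] [ 0.8 -0.2 -1. ]
328.71694272480494 129
[(230, np.float64(0.0486)), (268, np.float64(0.0251)), (305, np.float64(0.0023)), (348, np.float64(-0.0242)), (386, np.float64(-0.0476)), (388, np.float64(-0.0489)), (389, np.float64(-0.0495)), (390, np.float64(-0.0501)), (397, np.float64(-0.0544)), (401, np.float64(-0.0569)), (402, np.float64(-0.0575)), (404, np.float64(-0.0587)), (405, np.float64(-0.0594)), (411, np.float64(-0.0631)), (413, np.float64(-0.0643)), (414, np.float64(-0.0649)), (417, np.float64(-0.0668)), (423, np.float64(-0.0705))]
```

apply_moves --commands "0 -0.0005 -0.01 0 0 0; 0 -0.0005 -0.02 0 0 0; 0 -0.0005 -0.026 0 0 0; 0 -0.0005 -0.03 0 0 0; 0 -0.0005 -0.034 0 0 0"

```text
time: 31.15
position: [0.592, -0.0125, 0.1405]
tcp_rot: [1.0, 0.011, 0.0, 0.0]
force: [-0.5, -0.2, -1.5]
width: 0.0239
grip_force: 29.6
```

apply_moves --commands "0 0 -0.006 0 0 0; 0 0 -0.011 0 0 0; 0 0 -0.014 0 0 0; 0 0 -0.0165 0 0 0; 0 0 -0.0175 0 0 0"

```text
time: 31.78
position: [0.5919, -0.0126, 0.1239]
tcp_rot: [1.0, 0.011, 0.0, 0.0]
force: [-2.9, 0.2, 10.9]
width: 0.0241
grip_force: 29.6
```

apply_moves --commands "0 0 0.0005 0 0 0; 0 0 0.0005 0 0 0; 0 0 0.0005 0 0 0" --claw 0.62

```text
time: 32.15
position: [0.592, -0.0124, 0.1237]
tcp_rot: [1.0, 0.011, 0.0, 0.0]
force: [-0.2, 0.1, -0.3]
width: 0.0334
grip_force: 0.0
```

apply_moves --commands "0 0 0.02 0 0 0; 0 0 0.06 0 0 0; 0 0 0.11 0 0 0; 0 0 0.14 0 0 0; 0 0 0.14 0 0 0"

```text
time: 32.78
position: [0.5934, -0.0124, 0.2662]
tcp_rot: [1.0, 0.011, 0.003, -0.0]
force: [0.4, -0.5, -0.7]
width: 0.0336
grip_force: 0.0
```

apply_moves --commands "-0.015 0.055 0 0 0 0.05; -0.03 0.11 0 0 0 0.1; -0.045 0.165 0 0 0 0.15; -0.06 0.22 0 0 0 0.2; -0.07 0.275 0 0 0 0.25" --claw 0.55

```text
time: 33.4
position: [0.5204, 0.2638, 0.2623]
tcp_rot: [0.991, 0.136, -0.001, 0.001]
force: [1.5, -0.0, 0.6]
width: 0.0396
grip_force: 0.0
```

apply_moves --commands "-0.012 0.055 0 0 0 0.03; -0.02 0.1 0 0 0 0.056; -0.025 0.127 0 0 0 0.056; -0.025 0.127 0 0 0 0.056; -0.025 0.127 0 0 0 0.056"

```text
time: 34.02
position: [0.4973, 0.3873, 0.2627]
tcp_rot: [0.987, 0.162, -0.001, 0.001]
force: [-0.2, 0.1, 0.7]
width: 0.0395
grip_force: 0.0
```

```bash
python3 - <<'E'
from h import *
s=robot.get_state(); print(s['time'],np.round(s['position'],4),np.round(s['tcp_rot'],4),np.round(s['q'],2))
C=cam('wrist',s); im=robot.get_image('wrist'); cv2.imwrite('pics/w14.png',im[:,:,::-1])
for d in robot.cut_out('wrist','blank_0')[:5]:
    (cx,cy),wh,a=cv2.minAreaRect(np.argwhere(d['mask'])[:,::-1].astype(np.float32))
    print(round(d['confidence'],2),np.round(d['rect'],1),onz(C,(cx,cy),.065).round(4))
for z in (.068,): print([proj(C,[.4967+np.cos(.327)*a-np.sin(.327)*b,.3918+np.sin(.327)*a+np.cos(.327)*b,z])[0].round(0) for a in(.0625,-.0625) for b in (.012,-.012)])
E
```

```text
34.025 [0.4973 0.3873 0.2627] [ 9.867e-01  1.623e-01 -6.000e-04  1.400e-03] [-0.65  0.69 -0.16  1.54  0.13  0.92 -2.1 ]
0.76 [320.1 176.8  29.9 127. ] [0.4997 0.3945 0.065 ]
[array([307., 115.]), array([333., 115.]), array([309., 238.]), array([332., 238.])]
```

apply_moves --commands "0 0.002 -0.04 0 0 0; 0 0.002 -0.09 0 0 0; 0 0.002 -0.13 0 0 0; 0 0.002 -0.16 0 0 0; 0 0.002 -0.175 0 0 0"

```text
time: 34.75
position: [0.497, 0.3895, 0.0872]
tcp_rot: [0.987, 0.162, -0.001, 0.001]
force: [-0.0, 0.0, -0.5]
width: 0.0399
grip_force: 0.0
```

apply_moves --commands "0 0 -0.012 0 0 0; 0 0 -0.02 0 0 0; 0 0 -0.0245 0 0 0; 0 0 -0.0245 0 0 0"

```text
time: 35.25
position: [0.497, 0.3916, 0.0645]
tcp_rot: [0.987, 0.163, 0.0, -0.0]
force: [-0.6, 0.1, 0.3]
width: 0.0396
grip_force: 0.0
```

apply_moves --commands "0 0 0 0 0 0; 0 0 0 0 0 0; 0 0 0 0 0 0; 0 0 0 0 0 0" --claw 1

```text
time: 35.75
position: [0.4971, 0.3919, 0.0647]
tcp_rot: [0.987, 0.163, 0.0, -0.0]
force: [-0.5, 0.5, 3.9]
width: 0.0241
grip_force: 29.3
```

apply_moves --commands "0 0 0.04 0 0 0; 0 0 0.1 0 0 0; 0 0 0.16 0 0 0; 0.01 -0.035 0.186 0 0 -0.03; 0.024 -0.09 0.186 0 0 -0.09"

```text
time: 36.38
position: [0.5215, 0.3035, 0.2527]
tcp_rot: [0.993, 0.12, 0.002, -0.002]
force: [1.5, -1.3, -1.3]
width: 0.024
grip_force: 29.4
```

apply_moves --commands "0.015 -0.06 0 0 0 -0.05; 0.03 -0.12 0 0 0 -0.1; 0.045 -0.175 0 0 0 -0.15; 0.06 -0.225 0 0 0 -0.2; 0.07 -0.2644 0 0 0 -0.2165"

```text
time: 37.0
position: [0.5909, 0.0339, 0.2499]
tcp_rot: [1.0, 0.009, -0.0, 0.001]
force: [0.9, 1.3, 0.3]
width: 0.0241
grip_force: 29.4
```

apply_moves --commands "0 0 -0.03 0 0 0; 0 0 -0.06 0 0 0; 0 0 -0.075 0 0 0; 0 0 -0.075 0 0 0; 0 0 -0.075 0 0 0"

```text
time: 37.62
position: [0.5916, 0.0373, 0.1761]
tcp_rot: [1.0, 0.011, 0.001, -0.0]
force: [-0.1, -0.6, -0.8]
width: 0.0239
grip_force: 29.4
```

```bash
python3 - <<'E'
from h import *
s=robot.get_state(); print(np.round(s['position'],4),np.round(s['tcp_rot'],4),np.round(s['force'],1)); C=cam('wrist',s)
im=robot.get_image('wrist'); cv2.imwrite('pics/w15.png',im[:,:,::-1])
h=cv2.cvtColor(im,cv2.COLOR_RGB2HSV)
u0,v0=proj(C,[.655,.038,.092])[0]; row=int(round(v0)); print(u0,row)
sat=h[row-2:row+3,:,1].mean(0); o=(sat>110).astype(int); e=np.flatnonzero(np.diff(o)); 
print([(int(c),onz(C,(c+.5,row),.092)[1].round(4)) for c in e if 200<c<460])
E
```

```text
[0.5916 0.0373 0.1761] [ 9.999e-01  1.080e-02  8.000e-04 -0.000e+00] [-0.1 -0.6 -0.8]
326.9007688399486 127
[(266, np.float64(0.0753)), (303, np.float64(0.0524)), (346, np.float64(0.0259)), (383, np.float64(0.0031)), (421, np.float64(-0.0204))]
```

apply_moves --commands "0 0 -0.01 0 0 0; 0 0 -0.02 0 0 0; 0 0 -0.026 0 0 0; 0 0 -0.03 0 0 0; 0 0 -0.034 0 0 0"

```text
time: 38.3
position: [0.591, 0.0371, 0.141]
tcp_rot: [1.0, 0.011, 0.0, 0.0]
force: [-0.4, -0.1, -1.6]
width: 0.0242
grip_force: 29.4
```

apply_moves --commands "0 0 -0.006 0 0 0; 0 0 -0.011 0 0 0; 0 0 -0.014 0 0 0; 0 0 -0.0165 0 0 0; 0 0 -0.0175 0 0 0"

```text
time: 38.92
position: [0.5909, 0.0374, 0.1245]
tcp_rot: [1.0, 0.011, 0.0, -0.0]
force: [-2.7, -0.7, 9.8]
width: 0.0237
grip_force: 29.4
```

Release, rise, and look at everything from above.

apply_moves --commands "0 0 0.0005 0 0 0; 0 0 0.0005 0 0 0; 0 0 0.0005 0 0 0" --claw 0.62

```text
time: 39.3
position: [0.591, 0.037, 0.1242]
tcp_rot: [1.0, 0.011, 0.0, 0.0]
force: [0.7, -0.3, 0.0]
width: 0.0335
grip_force: 0.0
```

apply_moves --commands "0 0 0.02 0 0 0; 0 0 0.06 0 0 0; 0 -0.01 0.11 0 0 0; 0 -0.03 0.15 0 0 0; 0 -0.05 0.16 0 0 0"

```text
time: 39.92
position: [0.5922, -0.0135, 0.287]
tcp_rot: [1.0, 0.011, 0.003, 0.0]
force: [0.2, 0.1, -0.8]
width: 0.0335
grip_force: 0.0
```

apply_moves --commands "0 0 0 0 0 0; 0 0 0 0 0 0; 0 0 0 0 0 0"

```text
time: 40.3
position: [0.5902, -0.0116, 0.2827]
tcp_rot: [1.0, 0.012, -0.001, -0.0]
force: [-0.8, 0.1, -0.0]
width: 0.0337
grip_force: 0.0
```

```bash
python3 - <<'E'
from h import *
s=robot.get_state(); print(s['time'],np.round(s['position'],4)); C=cam('wrist',s)
im=robot.get_image('wrist'); cv2.imwrite('pics/w16.png',im[40:330,180:560,::-1])
for d in robot.cut_out('wrist','blank_0')[:6]:
    print(round(d['confidence'],2),np.round(d['rect'],1),onz(C,d['rect'][:2],.125).round(4))
for d in robot.cut_out('wrist','handle_mid')[:2]: print('handle',np.round(d['rect'],1))
t=robot.get_image('top'); a=np.zeros((600,800,3),np.uint8); a[:290,:380]=im[40:330,180:560,::-1]; a[:,400:][:420,:]=cv2.resize(t[110:290,310:481,::-1],(400,420)); cv2.imwrite('pics/m16.png',a)
for d in robot.cut_out('top','block_plane')[:1]: print('plane',d['confidence'],onz(cam('top'),d['rect'][:2],.03).round(3))
E
```

```text
40.3 [ 0.5902 -0.0116  0.2827]
0.96 [384.9 185.2  42.9 139.7] [ 0.5972 -0.0633  0.125 ]
0.92 [273.6 185.8  46.1 138.5] [0.5945 0.0346 0.125 ]
0.79 [328.9 182.3  29.4 141.1] [ 0.5988 -0.014   0.125 ]
handle [612.4 150.8  51.4  40.1]
handle [436.2 173.4 406.9 163.7]
plane 0.64 [ 0.52  -0.353  0.03 ]
```

View pics/m16.png

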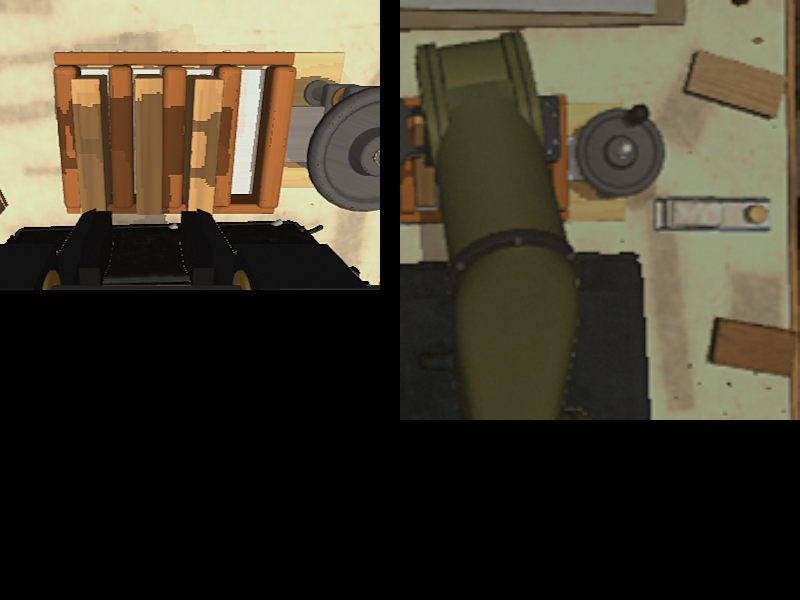

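All three blanks stand in their slots, the slot nearest the wheel is empty, the plane is upright on the bench, and the handle sits at about -20 degrees. Now I'll prepare the winding down.

```bash
python3 - <<'E'
from h import *
P=np.array([(.5624,-.2445),(.6331,-.2358),(.637,-.1944),(.623,-.1754),(.6132,-.1694),(.6028,-.1661),(.6373,-.227)])
r=least_squares(lambda c:np.hypot(P[:,0]-c[0],P[:,1]-c[1])-.046,[.5955,-.21]); c=r.x; print(c.round(4),(r.fun*1e3).round(1))
print(np.degrees(np.arctan2(P[:,1]-c[1],P[:,0]-c[0])).round(1))
c3=least_squares(lambda c:np.hypot(P[:,0]-c[0],P[:,1]-c[1])-c[2],[.5955,-.21,.046]); print(c3.x.round(4),(c3.fun*1e3).round(1))
print(np.round(robot.get_state()['position'],4))
E
```

```text
[ 0.5942 -0.2113] [-0.   0.   0.   0.  -0.  -0.  -0.1]
[-133.7  -32.2   21.5   51.2   65.5   79.2  -20.1]
[ 0.5942 -0.2112  0.046 ] [ 0.   0.   0.   0.  -0.  -0.  -0.1]
[ 0.5908 -0.0125  0.2839]
```

apply_moves --commands "0.015 -0.06 0 0 0 0; 0.03 -0.12 0 0 0 0; 0.042 -0.175 0 0 0 0; 0.0466 -0.2146 0 0 0 0; 0.0466 -0.2146 0 0 0 0" --claw 0.35

```text
time: 41.18
position: [0.6366, -0.2328, 0.2836]
tcp_rot: [1.0, 0.007, -0.0, 0.002]
force: [0.1, -0.4, -0.1]
width: 0.0573
grip_force: 0.0
```

apply_moves --commands "0 0 0 0 0 0; 0 0 0 0 0 0"

```text
time: 41.42
position: [0.6378, -0.2252, 0.2844]
tcp_rot: [1.0, 0.012, 0.0, -0.001]
force: [-0.4, 0.4, -0.5]
width: 0.0573
grip_force: 0.0
```

apply_moves --commands "0 -0.002 -0.03 0 0 0; 0 -0.002 -0.07 0 0 0; 0 -0.002 -0.1 0 0 0; 0 -0.002 -0.115 0 0 0; 0 -0.002 -0.117 0 0 0"

```text
time: 42.05
position: [0.6374, -0.2285, 0.1668]
tcp_rot: [1.0, 0.011, -0.0, -0.0]
force: [-0.6, -0.2, 1.4]
width: 0.0572
grip_force: 0.0
```

apply_moves --commands "0 0 0 0 0 0; 0 0 0 0 0 0; 0 0 0 0 0 0; 0 0 0 0 0 0" --claw 1

```text
time: 42.55
position: [0.6378, -0.2295, 0.1678]
tcp_rot: [1.0, 0.011, 0.0, 0.0]
force: [1.4, 0.1, 1.9]
width: 0.0216
grip_force: 30.0
```

```bash
python3 tab.py -20 -4 5; echo; python3 tab.py -120 -20 8
```

```text
-20 -> -40 -0.0012 -0.0030 0 0 0 0; -0.0026 -0.0059 0 0 0 0; -0.0042 -0.0086 0 0 0 0; -0.0060 -0.0113 0 0 0 0; -0.0080 -0.0138 0 0 0 0
-40 -> -60 -0.0021 -0.0024 0 0 0 0; -0.0045 -0.0046 0 0 0 0; -0.0069 -0.0067 0 0 0 0; -0.0095 -0.0086 0 0 0 0; -0.0122 -0.0103 0 0 0 0
-60 -> -80 -0.0028 -0.0015 0 0 0 0; -0.0058 -0.0028 0 0 0 0; -0.0088 -0.0039 0 0 0 0; -0.0119 -0.0048 0 0 0 0; -0.0150 -0.0055 0 0 0 0
-80 -> -100 -0.0032 -0.0004 0 0 0 0; -0.0064 -0.0007 0 0 0 0; -0.0096 -0.0007 0 0 0 0; -0.0128 -0.0004 0 0 0 0; -0.0160 0.0000 0 0 0 0
-100 -> -120 -0.0031 0.0007 0 0 0 0; -0.0062 0.0016 0 0 0 0; -0.0092 0.0027 0 0 0 0; -0.0122 0.0040 0 0 0 0; -0.0150 0.0055 0 0 0 0

-120 -> -220 -0.0122 0.0103 0 0 0 0; -0.0202 0.0241 0 0 0 0; -0.0230 0.0398 0 0 0 0; -0.0202 0.0556 0 0 0 0; -0.0122 0.0694 0 0 0 0
-220 -> -320 0.0122 0.0103 0 0 0 0; 0.0273 0.0157 0 0 0 0; 0.0432 0.0157 0 0 0 0; 0.0582 0.0103 0 0 0 0; 0.0705 0.0000 0 0 0 0
-320 -> -420 0.0080 -0.0138 0 0 0 0; 0.0108 -0.0296 0 0 0 0; 0.0080 -0.0453 0 0 0 0; 0.0000 -0.0591 0 0 0 0; -0.0122 -0.0694 0 0 0 0
-420 -> -520 -0.0150 -0.0055 0 0 0 0; -0.0310 -0.0055 0 0 0 0; -0.0460 -0.0000 0 0 0 0; -0.0582 0.0103 0 0 0 0; -0.0662 0.0241 0 0 0 0
-520 -> -620 -0.0028 0.0157 0 0 0 0; -0.0000 0.0315 0 0 0 0; 0.0080 0.0453 0 0 0 0; 0.0202 0.0556 0 0 0 0; 0.0352 0.0610 0 0 0 0
-620 -> -720 0.0160 0.0000 0 0 0 0; 0.0310 -0.0055 0 0 0 0; 0.0432 -0.0157 0 0 0 0; 0.0512 -0.0296 0 0 0 0; 0.0540 -0.0453 0 0 0 0
-720 -> -820 -0.0028 -0.0157 0 0 0 0; -0.0108 -0.0296 0 0 0 0; -0.0230 -0.0398 0 0 0 0; -0.0380 -0.0453 0 0 0 0; -0.0540 -0.0453 0 0 0 0
-820 -> -920 -0.0150 0.0055 0 0 0 0; -0.0273 0.0157 0 0 0 0; -0.0352 0.0296 0 0 0 0; -0.0380 0.0453 0 0 0 0; -0.0352 0.0610 0 0 0 0
```

apply_moves --commands "-0.0012 -0.0030 0 0 0 0; -0.0026 -0.0059 0 0 0 0; -0.0042 -0.0086 0 0 0 0; -0.0060 -0.0113 0 0 0 0; -0.0080 -0.0138 0 0 0 0"

```text
time: 43.18
position: [0.6291, -0.2429, 0.1673]
tcp_rot: [1.0, 0.011, -0.0, -0.0]
force: [-3.4, 2.6, 5.5]
width: 0.0225
grip_force: 30.0
```

apply_moves --commands "-0.0021 -0.0024 0 0 0 0; -0.0045 -0.0046 0 0 0 0; -0.0069 -0.0067 0 0 0 0; -0.0095 -0.0086 0 0 0 0; -0.0122 -0.0103 0 0 0 0"

```text
time: 43.8
position: [0.6171, -0.2518, 0.1672]
tcp_rot: [1.0, 0.011, -0.0, -0.001]
force: [-1.8, 4.5, 6.1]
width: 0.0222
grip_force: 30.0
```

apply_moves --commands "-0.0028 -0.0015 0 0 0 0; -0.0058 -0.0028 0 0 0 0; -0.0088 -0.0039 0 0 0 0; -0.0119 -0.0048 0 0 0 0; -0.0150 -0.0055 0 0 0 0"

```text
time: 44.42
position: [0.6036, -0.2562, 0.1673]
tcp_rot: [1.0, 0.012, 0.001, -0.002]
force: [0.6, 5.8, 2.4]
width: 0.0221
grip_force: 30.0
```

apply_moves --commands "-0.0032 -0.0004 0 0 0 0; -0.0064 -0.0007 0 0 0 0; -0.0096 -0.0007 0 0 0 0; -0.0128 -0.0004 0 0 0 0; -0.0160 0.0000 0 0 0 0"

```text
time: 45.05
position: [0.5886, -0.2563, 0.1674]
tcp_rot: [1.0, 0.012, 0.002, -0.002]
force: [3.2, 5.8, 2.0]
width: 0.022
grip_force: 30.0
```

apply_moves --commands "-0.0031 0.0007 0 0 0 0; -0.0062 0.0016 0 0 0 0; -0.0092 0.0027 0 0 0 0; -0.0122 0.0040 0 0 0 0; -0.0150 0.0055 0 0 0 0"

```text
time: 45.68
position: [0.5743, -0.2515, 0.1675]
tcp_rot: [1.0, 0.012, 0.003, -0.001]
force: [4.5, 4.5, -0.7]
width: 0.0221
grip_force: 29.9
```

apply_moves --commands "-0.0122 0.0115 0 0 0 0; -0.0202 0.0253 0 0 0 0; -0.0230 0.0410 0 0 0 0; -0.0202 0.0568 0 0 0 0; -0.0122 0.0706 0 0 0 0"

```text
time: 46.3
position: [0.5587, -0.1827, 0.1674]
tcp_rot: [1.0, 0.01, -0.001, 0.0]
force: [-0.1, -3.2, 3.8]
width: 0.0223
grip_force: 30.0
```

apply_moves --commands "0.0122 0.0103 0 0 0 0; 0.0273 0.0157 0 0 0 0; 0.0432 0.0157 0 0 0 0; 0.0582 0.0103 0 0 0 0; 0.0705 0.0000 0 0 0 0"

```text
time: 46.92
position: [0.6307, -0.1798, 0.1674]
tcp_rot: [1.0, 0.012, -0.0, -0.001]
force: [-1.1, 1.0, 5.4]
width: 0.0221
grip_force: 30.0
```

apply_moves --commands "0.0080 -0.0138 0 0 0 0; 0.0108 -0.0296 0 0 0 0; 0.0080 -0.0453 0 0 0 0; 0.0000 -0.0591 0 0 0 0; -0.0122 -0.0694 0 0 0 0"

```text
time: 47.55
position: [0.6171, -0.2517, 0.1673]
tcp_rot: [1.0, 0.011, -0.0, -0.001]
force: [-0.6, 5.0, 4.9]
width: 0.0222
grip_force: 30.0
```

apply_moves --commands "-0.0150 -0.0055 0 0 0 0; -0.0310 -0.0055 0 0 0 0; -0.0460 0 0 0 0 0; -0.0582 0.0103 0 0 0 0; -0.0662 0.0241 0 0 0 0"

```text
time: 48.18
position: [0.5527, -0.2278, 0.1675]
tcp_rot: [1.0, 0.011, 0.002, 0.0]
force: [7.8, 0.7, -1.3]
width: 0.0222
grip_force: 30.0
```

apply_moves --commands "-0.0028 0.0157 0 0 0 0; 0 0.0315 0 0 0 0; 0.0080 0.0453 0 0 0 0; 0.0202 0.0556 0 0 0 0; 0.0352 0.0610 0 0 0 0"

```text
time: 48.8
position: [0.5851, -0.1654, 0.1673]
tcp_rot: [1.0, 0.011, -0.002, -0.001]
force: [-1.5, 0.5, 7.4]
width: 0.0222
grip_force: 30.0
```

apply_moves --commands "0.0160 0 0 0 0 0; 0.0310 -0.0055 0 0 0 0; 0.0432 -0.0157 0 0 0 0; 0.0512 -0.0296 0 0 0 0; 0.0540 -0.0453 0 0 0 0"

```text
time: 49.42
position: [0.6421, -0.2096, 0.1675]
tcp_rot: [1.0, 0.012, 0.001, -0.002]
force: [1.3, 2.1, 4.0]
width: 0.0219
grip_force: 30.0
```

apply_moves --commands "-0.0014 -0.0111 0 0 0 0; -0.0054 -0.0216 0 0 0 0; -0.0118 -0.0308 0 0 0 0; -0.0203 -0.0381 0 0 0 0; -0.0303 -0.0432 0 0 0 0"

```text
time: 50.05
position: [0.6097, -0.2546, 0.1673]
tcp_rot: [1.0, 0.011, -0.0, -0.001]
force: [1.3, 2.7, 4.7]
width: 0.0223
grip_force: 30.0
```

apply_moves --commands "0 0 0 0 0 0; 0 0 0 0 0 0; 0 0 0 0 0 0"

```text
time: 50.42
position: [0.609, -0.2548, 0.1673]
tcp_rot: [1.0, 0.011, -0.001, -0.001]
force: [0.2, 0.6, 7.0]
width: 0.022
grip_force: 30.0
```

apply_moves --commands "0 0 0 0 0 0; 0 0 0 0 0 0; 0 0 0 0 0 0; 0 0 0.005 0 0 0; 0 0 0.04 0 0 0" --claw 0.35

```text
time: 51.05
position: [0.6084, -0.2552, 0.2055]
tcp_rot: [1.0, 0.011, -0.003, -0.001]
force: [-0.2, -0.5, -0.4]
width: 0.0572
grip_force: 0.0
```

apply_moves --commands "0 0 0.03 0 0 0; -0.037 0.044 0.03 0 0 0; -0.037 0.044 0.03 0 0 0; -0.037 0.044 0.03 0 0 0; -0.037 0.044 0.03 0 0 0"

```text
time: 51.68
position: [0.5742, -0.213, 0.2375]
tcp_rot: [1.0, 0.01, 0.001, 0.001]
force: [0.1, -0.1, -0.9]
width: 0.0572
grip_force: 0.0
```

```bash
python3 - <<'E'
from h import *
s=robot.get_state(); print(s['time'],np.round(s['position'],4)); C=cam('wrist',s)
save('wrist','w17.png'); 
c0=proj(C,[.5942,-.2113,.142])[0]; x,y=(c0-[65,75]).astype(int); print('off',x,y)
for z in (.142,.149,.152,.155,.158): print(z,((proj(C,[.5942,-.2113,z])[0]-[x,y])*3).round(1))
E
```

```text
51.675 [ 0.5742 -0.213   0.2375]
off 258 114
0.142 [197.4 227.1]
0.149 [197.2 235.6]
0.152 [197.2 239.5]
0.155 [197.1 243.4]
0.158 [197.  247.4]
```

apply_moves --commands "0.005 0.05 0.02 0 0 0; 0.01 0.1 0.04 0 0 0; 0.015 0.15 0.05 0 0 0; 0.02 0.19 0.05 0 0 0; 0.02 0.19 0.05 0 0 0"

```text
time: 52.35
position: [0.5942, -0.0173, 0.2874]
tcp_rot: [1.0, 0.014, 0.001, -0.001]
force: [-0.6, -0.2, 0.2]
width: 0.0574
grip_force: 0.0
```

apply_moves --commands "0 0 0 0 0 0; 0 0 0 0 0 0"

```text
time: 52.6
position: [0.5931, -0.0241, 0.287]
tcp_rot: [1.0, 0.009, -0.0, 0.001]
force: [-0.5, -1.0, -0.8]
width: 0.0572
grip_force: 0.0
```

```bash
python3 - <<'E'
from h import *
s=robot.get_state(); print(s['time'],np.round(s['position'],4)); C=cam('wrist',s)
save('wrist','w18.png')
for d in robot.cut_out('wrist','blank_0')[:6]:
    print(round(d['confidence'],2),np.round(d['rect'],1),onz(C,d['rect'][:2],.1).round(4))
for d in robot.cut_out('top','block_plane')[:1]: print('plane',d['confidence'],onz(cam('top'),d['rect'][:2],.03).round(3))
E
```

```text
52.6 [ 0.5931 -0.0241  0.287 ]
0.72 [263.9 184.1  42.3 128.2] [0.5917 0.0357 0.1   ]
0.69 [315.3 178.8  29.  127.3] [ 0.5978 -0.0141  0.1   ]
0.57 [368.4 181.8  30.9 130.6] [ 0.5956 -0.0655  0.1   ]
plane 0.64 [ 0.52  -0.353  0.03 ]
```

```bash
python3 -c "
import cv2,numpy as np
a=cv2.imread('pics/w17.png')[114:114+150,258:258+130]; b=cv2.imread('pics/w18.png')[40:340,180:580]
c=np.zeros((450,790,3),np.uint8); c[:,:390]=cv2.resize(a,(390,450),interpolation=cv2.INTER_CUBIC); c[:300,390:]=b; cv2.imwrite('pics/m18.png',c)"
```

```text
(no output)
```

View pics/m18.png

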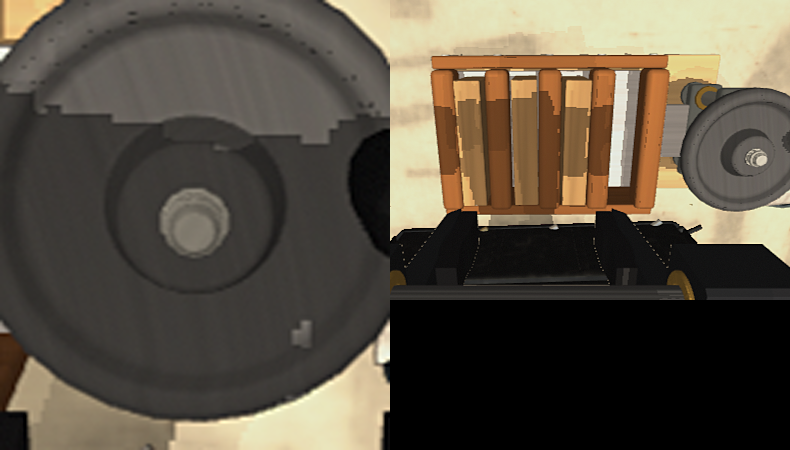

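The stem top sits about 12 px from the hub centre, against a predicted 12.4 px for 152 mm. The blanks stand upright in their slots and the plane has not moved, so I'm handing the job in.

```bash
python3 -c "
from station import robot
print(robot.job_done())"
```

```text
the job is handed in; nothing more can be done
None
```

The job is handed in, with no verdict returned: the plane stands sole-down on the bench, all three blanks stand in their own slots on the bed, and the bed is two turns (about 24 mm) below its top stop by the last camera check.

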